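# Start a self-tapping cover screw with the stubby screwdriver

## Robot

A 6-joint arm with a two-finger parallel gripper is mounted at the origin on the work surface. World frame = base frame: x ahead of the robot, y to its left, z up, the work surface at z = 0. Lengths are in m, angles in rad, forces in N, time in s.
With the tool pointing down it reaches from about 0.425 to 0.95 m from the base axis. Payload 3.5 kg.
Tool frame: the origin (TCP) lies midway between the tips of the shut fingers; the grasp point (between the pads) lies 19 mm behind it; x points along the fingers, y is the direction in which the jaws open and shut, and the axes are right-handed (so a half turn about x gives the same grasp; the last joint's range is limited). The gripper opens to 85 mm and grips with 20 to 120 N. Pads are 22 mm wide; open, the fingers measure 114 mm over their backs; the gripper's body (76 mm by 85 mm) begins 54 mm behind the grasp point. The pads swing forward as they close: fully open they stand 13 mm farther back than shut.
Start: joints at [-1.289, 0.286, 1.577, -0, 1.279, -0.15], TCP at [0.283, -0.613, 0.231] pointing down, gripper open.
Joint ranges: [-2.77, 2.77], [-0.9, 2.22], [0.21, 2.48], [-1.53, 4.67], [0.24, 2.81], [-2.84, 2.84]. Speed limits (rad/s): [2.79, 2.79, 3.14, 3.14, 3.14, 3.14].

## Interface

Orientations are given as a unit quaternion [x, y, z, w].
In Python, from plant import ctrl, vision gives the robot as it stands. The module is installed in compiled form; this text tells all that it offers.
- The arm moves only by the tool play_rows, never from a script. Its arguments are lists of equal length, an entry for each row: "claw": the closure in counts, from 0 (fully open) to 255 (shut); "travel": the shift along the tool's x, y, z in m, a list of three; "dr": the turn, a rotation vector about the tool's x, y, z in rad, a list of three. In form: {"claw": [claw, ...], "travel": [[tx, ty, tz], ...], "dr": [[wx, wy, wz], ...]}. A call has 1 to 20 rows; each row is the pose to reach, as a shift and turn from the pose measured when the call began, along the tool's axes at that moment; what a row does not reach only later rows make up. A row lasts 1/10 s, in which the tool goes at most 50 mm and 8.59 degrees, less where a joint would pass 70% of its speed; a pose out of reach is approached as far as the arm can. A call with a gripper value outside its range is refused whole. The fingers move at their own pace and stop on an object; "force" is the grip in N (left out, the last holds). Time passes only in rows, so rows that repeat a pose let the fingers close. It gives the time, the measured TCP pose, the force and the opening at its end, in the units of the state.
- ctrl.get_state(): the state, without advancing time (a new reading comes with each control period).
- vision.read_camera(name): name is "scene" or "top" or "wrist"; returns a dict with "img" (384x512x3 uint8, red, green, blue), "range_z" (384x512 float32, m along the optical axis (not along the pixel's ray), 0 where there is no reading), "K" (3x3 intrinsics, pixels), "world_to_cam" (4x4, takes a point from world to camera coordinates). Camera axes: x right, y up, looking along -z (the intrinsics and any distortion apply to the point x, -y, -z); pixel columns grow to the right and rows downward; lengths in m; the calibration is good to about 2 mm. A picture is of the moment at which its call begins.
- ctrl.sign_off(): hands the job in, once; it reports no verdict.
The state is a dict: "time": time; "qpos": joint angles; "dq": joint speeds; "joint_efforts": joint torques, N m; "eef_pos": TCP position; "tcp_rot": TCP orientation; "contact_force": force on the tool from outside, world axes, zero at the start; "wrist_torque": the same for the moment, N m; "opening": opening from 0.0 (shut) to 1.0 (fully open).
Only numpy, scipy, OpenCV 4.12 (cv2) and the standard library are available. Lean on these libraries where they do the work, as an engineer would, in place of code of your own. Each camera call takes 0.05 s, during which the arm holds its last target.

## Task

One self-tapping screw of the power module's cover still stands proud in its pilot hole. Take the stubby cross-head screwdriver from its stand, seat its bit in that screw's recess and, pushing firmly down so that it does not cam out, but not so hard that the cover bows, turn it clockwise until the screw has cut its first thread: about one full turn into the sheet, certainly less than two, leaving it proud for tightening later. Then put the driver back upright in its stand, and leave the other things on the bench alone.

Things in the scene. Friction and masses are not known exactly. Their poses are not given: they have to be found in the camera images.
- driver_grip (a point): Stubby cross-head screwdriver, 119 mm tall, black thick handle, about 0.15 kg, loose, standing bit-down in one hole of the stand, its collar resting on the stand's top. This point is the centre of the eight-sided handle: 30 mm across flats, 66 mm tall (33 mm above and below), with a 5 mm grey end cap on top. z is the driver's axis, up; flats face +-x, +-y and between (every 45 degrees).
- driver_seat (a point): On the driver's axis, the centre of the underside of its round collar (40 mm across, 6 mm thick), 39 mm below driver_grip. Below it come the 13 mm thick steel shaft and the cross bit, ending 42 mm below this point.
- driver_tip (a point): The foot of the cross bit, on the driver's axis, 42 mm below driver_seat. The bit's four wings, 13 mm across, lie along x and y (a quarter turn gives the same fit); they are 1.6 mm thick at the foot and widen upwards, their flanks leaning 30 degrees. Seated, this point lies on screw_recess.
- screw_recess (a point): Where the bit's foot rests when seated, on the axis of the proud screw, 3.3 mm below the top of its head and about 17 mm above the cover at first. The steel head is round, 18 mm across, 7.6 mm high, with a cross recess along x and y whose flanks lean 30 degrees (5.4 mm wide at the top). z is the screw's axis, vertical. The three driven screws have the same head, down on the cover. Turn it only with the driver.
- cover_hole (a point): Mouth of the proud screw's pilot hole, in the top of the thin grey steel cover (134 x 202 mm, about 91 mm above the bench) that closes half of an open dark steel chassis, 240 x 200 mm.
- cover (a joint): How far the cover is pushed down on its rubber gasket, in m: 0 at rest, 0.001 for each 10 N of push. Pushed down by more than 3 mm (30 N) it is bowed for good.
- screw (a joint): Turns cut so far, in rad: 0 at the start, grows clockwise seen from above, 6.28 after one full turn, which sinks the screw 2 mm. Cutting resists with 0.11 N m; turned with less than about 12 N of push the bit rides up its flanks and slips out of the recess (cams out) and the screw stands still; 16 to 24 N holds it in. It stays as left, and turned back it unscrews.
- stand_hole0 (a point): Mouth centre of one of the two holes in the top (45 mm above the bench) of the fixed wooden stand, 70 x 170 mm. Holes are 20 mm wide, go through, and lie 100 mm apart along the stand's y. The driver stands in one, the spare screwdriver in the other.
- stand_hole1 (a point): Mouth centre of the stand's other hole, 100 mm to +y of the first in the stand's frame.
- spare_grip (a point): Spare flat screwdriver standing in the stand's other hole, loose, with a thin round handle 25 mm across, 84 mm tall, its top 45 mm above this point, and a 40 mm collar. Not to be moved.
- tray_center (a point): Bystander: shallow metal tray of loose screws, 90 x 70 x 25 mm; its centre.
- meter_center (a point): Bystander: hand multimeter lying on its back, 130 x 72 x 34 mm; its centre.
- terminals_center (a point): Bystander: white ceramic terminal block, 30 x 66 x 24 mm; its centre.
There are look-alikes about, which are no part of the job. What is shaped like the part that bears driver_grip but orange or purple is not meant.

How it is judged:
By the outcome, as a careful person would: the job done as asked, in the order asked, and still so for the second after the job is handed in, with the robot touching nothing.
It also fails if it takes over 72 s, if anything falls off the work surface, if the arm or the gripper's body presses on something with over 40 N, if the wrist force passes 120 N, or if a joint passes its speed limit or range.

## Working session

There is one attempt and no reset: what is moved stays moved. The work goes in short steps, Python scripts to look and compute and a tool call to move; the robot and the scene stay as the last step left them, time stands still between calls to the robot, and variables do not carry over. Pictures are saved under pics/ and viewed, and the job is handed in when it is done.

Besides the shell and the picture viewer there is one more tool, called after "Call:" as name(argument=value, ...) on one line, values as JSON. play_rows: Moves the arm, as the interface text tells. Its arguments: {"type":"object","properties":{"claw":{"type":"array","items":{"type":"number"}},"travel":{"type":"array","items":{"type":"array","items":{"type":"number"}}},"dr":{"type":"array","items":{"type":"array","items":{"type":"number"}}},"force":{"type":"number"}},"required":["claw","travel","dr"]}

```bash
mkdir -p pics; ls; cat > h.py <<'E'
import numpy as np, cv2
from plant import ctrl, vision
def cam(n):
    c=vision.read_camera(n); return c
def save(c,fn,box=None,s=1):
    im=c['img'][:,:,::-1]
    if box: im=im[box[1]:box[3],box[0]:box[2]]
    im=cv2.resize(im,None,fx=s,fy=s,interpolation=cv2.INTER_CUBIC); cv2.imwrite('pics/'+fn,im)
def ray(c,u,v):
    K=c['K'];T=np.linalg.inv(c['world_to_cam'])
    d=np.array([(u-K[0,2])/K[0,0],-(v-K[1,2])/K[1,1],-1.])
    return T[:3,3],T[:3,:3]@d
def plane(c,u,v,z):
    o,d=ray(c,u,v); return o+d*(z-o[2])/d[2]
def pt(c,u,v):
    o,d=ray(c,u,v); return o+d*c['range_z'][int(round(v)),int(round(u))]
def cloud(c):
    v,u=np.mgrid[0:384,0:512]; K=c['K'];T=np.linalg.inv(c['world_to_cam'])
    d=np.stack([(u-K[0,2])/K[0,0],-(v-K[1,2])/K[1,1],-np.ones_like(u,float)],-1)*c['range_z'][...,None]
    return d@T[:3,:3].T+T[:3,3]
def proj(c,p):
    q=c['world_to_cam']@np.append(p,1); K=c['K']
    return K[0,0]*q[0]/-q[2]+K[0,2], K[1,1]*(-q[1])/-q[2]+K[1,2]
E
python3 - <<'E'
from h import *
for n in ['scene','top','wrist']:
    c=cam(n); save(c,n+'0.png',s=1.5); print(n,{k:c[k].tolist() if hasattr(c[k],'tolist') else c[k] for k in c if k not in('img','range_z')}, (c['range_z']>0).mean())
print(ctrl.get_state())
E
```

```text
pics
scene {'K': [[356.84185823020005, 0.0, 254.38824798657006], [0.0, 356.84185823020005, 192.521187561974], [0.0, 0.0, 1.0]], 'world_to_cam': [[-0.3096132274984416, 0.9508437358418025, -0.005986599068114854, 0.14214683776312853], [-0.6711928083094109, -0.21408513437213778, 0.7096955469175428, 0.32125724127301925], [0.6735279232754381, 0.22374929106316271, 0.7044830667354665, -1.4622904397808278], [0.0, 0.0, 0.0, 1.0]]} 0.9962158203125
top {'K': [[464.641882936935, 0.0, 266.45499017096546], [0.0, 464.641882936935, 197.19428073562258], [0.0, 0.0, 1.0]], 'world_to_cam': [[-0.0014426305026568518, -0.999998555796425, -0.0008984555064857272, 0.05160119454392199], [0.9954690260559792, -0.0015215161156606686, 0.09507419813950291, -0.5550596458502141], [-0.09507542784753838, -0.0007572276897442976, 0.9954697833816121, -1.517357354917687], [0.0, 0.0, 0.0, 1.0]]} 0.9958343505859375
wrist {'K': [[324.41618380948626, 0.0, 255.74518392328528], [0.0, 324.41618380948626, 195.88400349990027], [0.0, 0.0, 1.0]], 'world_to_cam': [[0.4186981482245372, -0.9081240329746333, -0.0016128878553735633, -0.674
[... 194 characters left out ...]
0, 0.0, 1.0]]} 0.9960174560546875
{'time': 0.15, 'qpos': array([-1.28904012e+00,  2.87003243e-01,  1.57782579e+00, -1.37673616e-05,
        1.27859596e+00, -1.49997386e-01]), 'dq': array([ 0.00017518, -0.00160458, -0.00297006, -0.001864  , -0.0002036 ,
        0.00074712]), 'joint_efforts': array([-3.05486701e-04, -4.06611407e+01, -2.93139088e+01, -1.88094095e-04,
        4.03055907e-03, -1.45326072e-05]), 'eef_pos': array([ 0.2823471 , -0.61255644,  0.23024563]), 'tcp_rot': array([-0.69064621, -0.1521125 ,  0.6907408 , -0.15082026]), 'contact_force': array([ 0.64390652, -0.1079269 ,  0.82986415]), 'wrist_torque': array([ 0.00770662, -0.00817739,  0.02936397]), 'opening': 1.0004635970127425}
```

View pics/scene0.png

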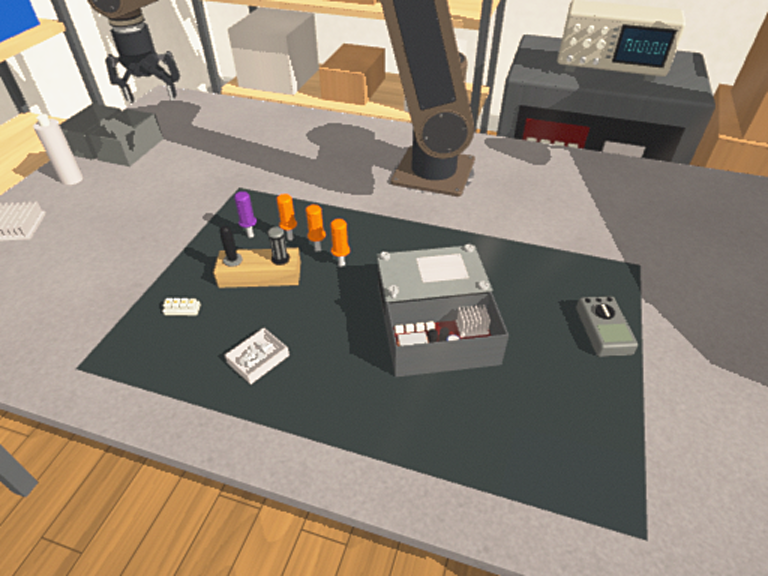

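View pics/top0.png

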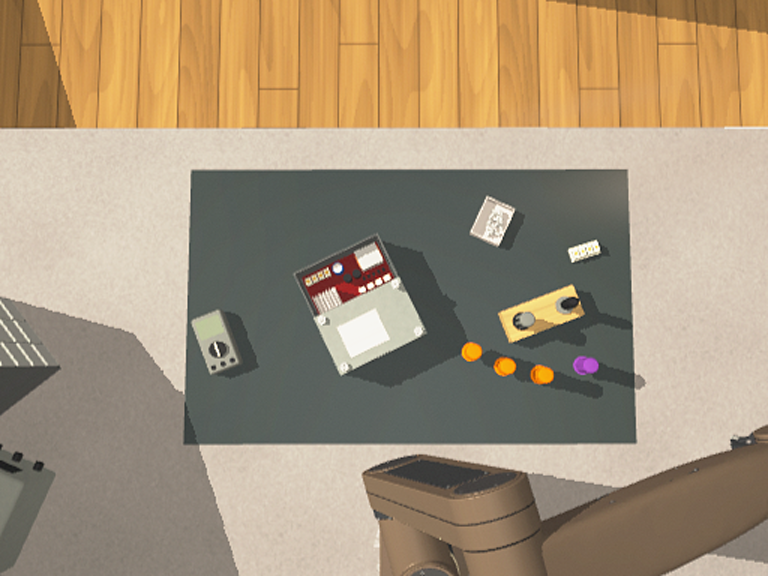

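View pics/wrist0.png

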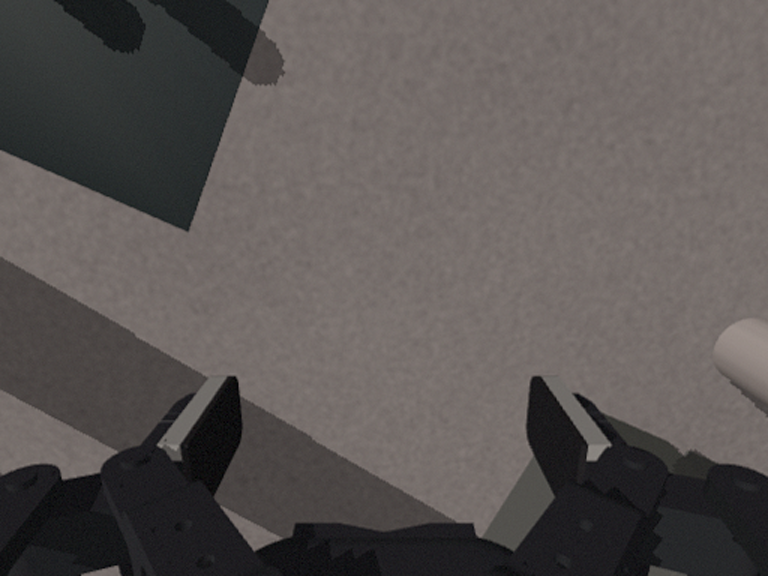

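The scene view shows the stand with a thick dark handle with a grey cap at (278,240), and a thin black handle at (230,240). The look-alikes are orange at (287,210), (315,222), (340,238) and purple at (246,208). The chassis cover is at about (435,270). I'll enlarge the stand and the cover.

```bash
python3 - <<'E'
from h import *
c=cam('top'); t=c; save(c,'stand_t.png',(320,180,410,240),8); save(c,'cov_t.png',(190,150,290,255),5.5)
P=cloud(c)
s=cam('scene'); save(s,'stand_s.png',(135,120,245,200),7); save(s,'cov_s.png',(240,155,345,255),6)
for c in (t,s):
    P=cloud(c)
    for nm,(x0,x1,y0,y1) in {'stand':(0,0,0,0)}.items(): pass
P=cloud(t)
print('driver cap',P[213,348],P[211,349],'spare',P[202,380], 'stand', P[220,345],P[213,365])
for uv in [(263,189),(279,219),(214,213),(230,245),(240,200)]: print(uv,P[uv[1],uv[0]].round(4))
np.save('top.npy',P); np.save('scene.npy',cloud(s))
import pickle; pickle.dump((t,s),open('c0.pkl','wb'))
E
```

```text
driver cap [ 0.49673003 -0.20364698  0.11522754] [ 0.50257517 -0.20579456  0.1213622 ] spare [ 0.53011816 -0.30171462  0.12587728] stand [ 0.47818018 -0.20588309  0.04400305] [ 0.50087689 -0.27133891  0.04591464]
(263, 189) [0.5729 0.0615 0.1115]
(279, 219) [0.4794 0.0111 0.0936]
(214, 213) [0.4989 0.2173 0.0905]
(230, 245) [0.3979 0.1649 0.1033]
(240, 200) [0.54   0.1348 0.0922]
```

View pics/stand_t.png

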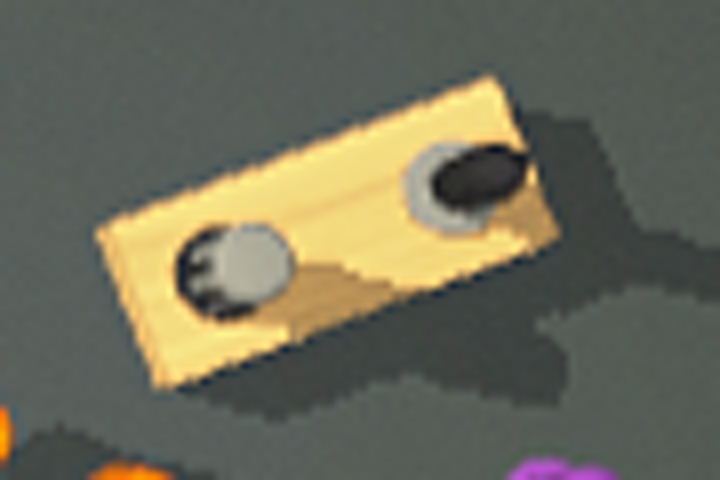

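View pics/cov_t.png

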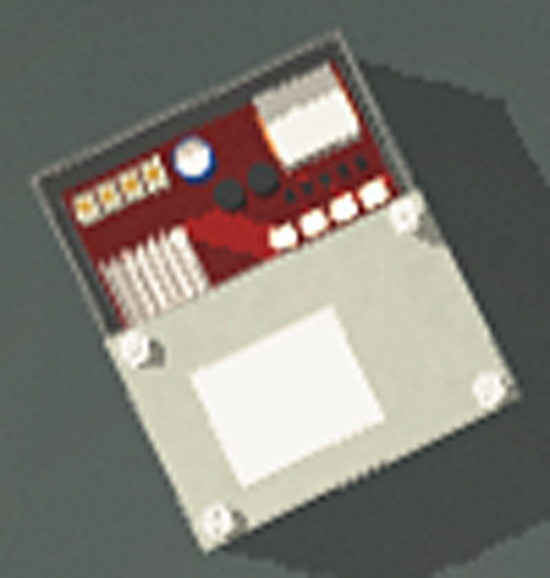

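View pics/stand_s.png

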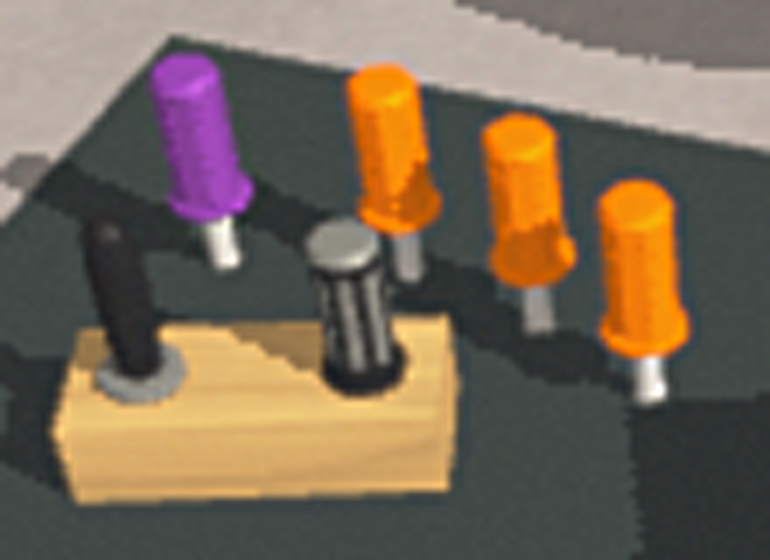

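View pics/cov_s.png

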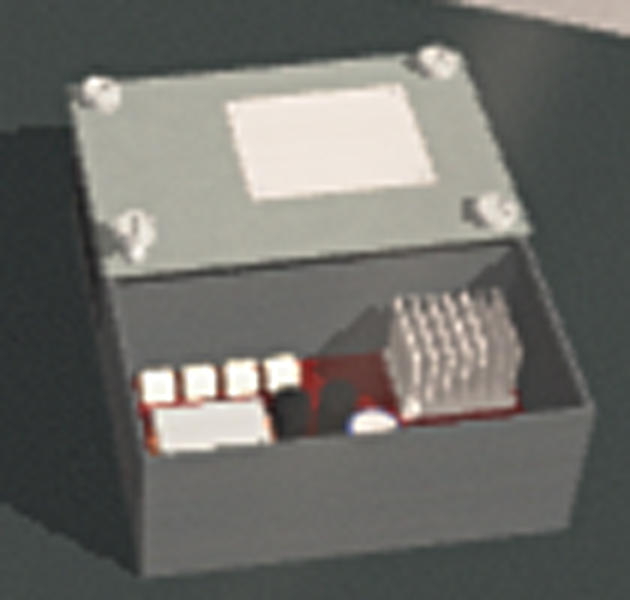

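Candidates in the top view (full picture, pixels of 768x576): thick handle with grey cap (523,320), thin black handle (570,303), orange (471,351), (505,366), (542,375), purple (586,366). The one at (523,320) is meant: it is thick, fluted black with a grey cap, and its cap top sits at z≈0.121 as expected (0.122). The crop confirms it. The proud screw is the upper-right one of the cover, at crop (405,213), with its head top at z≈0.1115 (expected 0.1113); the others read about 0.09 to 0.10.

```bash
cat > m.py <<'E'
from h import *
import pickle
t,s=pickle.load(open('c0.pkl','rb'))
def tri(uv1,c1,uv2,c2):
    o1,d1=ray(c1,*uv1);o2,d2=ray(c2,*uv2)
    A=np.stack([d1,-d2],1); k=np.linalg.lstsq(A,o2-o1,rcond=None)[0]
    a=o1+k[0]*d1;b=o2+k[1]*d2; return (a+b)/2,np.linalg.norm(a-b)
# stand
hsv=cv2.cvtColor(t['img'],cv2.COLOR_RGB2HSV)
m=cv2.inRange(hsv,(10,60,60),(32,255,255)); m[:, :320]=0; m[:,400:]=0; m[:185]=0; m[230:]=0
P=cloud(t)
cn=[c for c in cv2.findContours(m,cv2.RETR_EXTERNAL,cv2.CHAIN_APPROX_NONE)[0]]
cn=max(cn,key=cv2.contourArea); r=cv2.minAreaRect(cv2.convexHull(cn)); b=cv2.boxPoints(r)
W=np.array([plane(t,*q,.045)[:2] for q in b]); print('stand box',b.round(1).tolist(),W.round(4).tolist(),'sides',np.linalg.norm(W[0]-W[1]),np.linalg.norm(W[1]-W[2]),'c',W.mean(0))
e=[W[1]-W[0],W[2]-W[1]]; L=max(e,key=np.linalg.norm); L/=np.linalg.norm(L); print('long dir',L,'holes',W.mean(0)+.05*L,W.mean(0)-.05*L)
# cloud-based
for nm,c in (('top',t),('scene',s)):
    Q=cloud(c).reshape(-1,3)
    d=Q[(np.hypot(Q[:,0]-.5,Q[:,1]+.21)<.04)&(Q[:,2]>.1175)&(Q[:,2]<.127)]; 
    print(nm,'cap',len(d),(d.max(0)+d.min(0))/2,d.mean(0),np.ptp(d,0))
    d=Q[(np.hypot(Q[:,0]-.573,Q[:,1]-.0615)<.03)&(Q[:,2]>.104)&(Q[:,2]<.118)]
    print(nm,'screw',len(d),(d.max(0)+d.min(0))/2,d.mean(0),np.ptp(d,0))
    for a in [(.573,.0615),(.4794,.0111),(.4989,.2173),(.3979,.1649)]:
        d=Q[(np.hypot(Q[:,0]-a[0],Q[:,1]-a[1])<.03)&(Q[:,2]>.0955)]; print('  head',a,len(d),d.mean(0).round(4) if len(d) else '',d[:,2].max().round(4) if len(d) else '')
    for nm2,lo,hi in (('orange',5,16),('purple',130,160)):
        hs=cv2.cvtColor(c['img'],cv2.COLOR_RGB2HSV); mm=cv2.inRange(hs,(lo,150,100),(hi,255,255))
        n,lab,st,ce=cv2.connectedComponentsWithStats(mm)
        for i in range(1,n):
            if 20<st[i,4]<1500:
                d=Q.reshape(384,512,3)[lab==i]; d=d[d[:,2]>d[:,2].max()-.01]; print(nm2,ce[i].round(),d.mean(0).round(3),st[i,4])
E
python3 m.py
```

```text
stand box [[330.79998779296875, 207.5], [381.70001220703125, 188.1999969482422], [389.79998779296875, 209.60000610351562], [338.8999938964844, 228.89999389648438]] [[0.519, -0.1599], [0.5824, -0.3281], [0.5119, -0.3529], [0.449, -0.1853]] sides 0.1797512101592908 0.07478269634165141 c [ 0.51558458 -0.25655738]
long dir [ 0.35249149 -0.93581502] holes [ 0.53320916 -0.30334814] [ 0.49796001 -0.20976663]
top cap 73 [ 0.49783124 -0.21184129  0.12259606] [ 0.49745096 -0.21250409  0.1221056 ] [0.02819804 0.03105662 0.00872477]
top screw 23 [0.57316392 0.06156847 0.10979518] [0.57298285 0.06154293 0.11088689] [0.01370317 0.01266469 0.00973278]
  head (0.573, 0.0615) 48 [0.5689 0.0627 0.1039] 0.1147
  head (0.4794, 0.0111) 36 [0.4766 0.0176 0.0978] 0.1022
  head (0.4989, 0.2173) 26 [0.4967 0.2101 0.0978] 0.1024
  head (0.3979, 0.1649) 35 [0.4028 0.1663 0.0984] 0.1038
orange [41. 26.] [0.408 0.05  1.563] 436
orange [58. 30.] [0.408 0.05  1.563] 756
orange [173.  34.] [0.408 0.05  1.563] 954
orange [192.  16.] [ 1.555  0.435 -0.738] 39
orange [267.  31.] [0.408 0.05  1.563] 1068
orange [306.  
[... 1419 characters left out ...]
 [209. 150.] [ 0.405 -0.177  0.116] 190
orange [224. 160.] [ 0.442 -0.108  0.115] 139
orange [ 40. 294.] [ 0.737 -1.001 -0.746] 25
orange [ 77. 317.] [1.245 0.261 0.803] 118
orange [ 65. 315.] [ 0.788 -0.814 -0.749] 22
orange [ 54. 345.] [1.245 0.261 0.803] 306
orange [  5. 333.] [ 0.943 -1.007 -0.745] 127
orange [155. 331.] [1.245 0.261 0.803] 26
orange [164. 347.] [1.245 0.261 0.803] 71
orange [209. 371.] [1.245 0.261 0.803] 630
orange [235. 372.] [1.245 0.261 0.803] 226
orange [ 35. 373.] [1.245 0.261 0.803] 172
orange [255. 373.] [ 0.758  0.093 -0.746] 121
orange [ 21. 374.] [ 1.054 -0.817 -0.748] 38
orange [279. 378.] [1.245 0.261 0.803] 225
purple [163. 139.] [ 0.408 -0.342  0.119] 185
```

```bash
cat >> h.py <<'E'
from scipy.spatial.transform import Rotation as Ro
def Rd(psi):
    y=np.array([np.cos(psi),np.sin(psi),0]);x=np.array([0,0,-1.]);return np.stack([x,y,np.cross(x,y)],1)
def to(pos,psi_deg,st=None):
    st=st or ctrl.get_state(); R=Ro.from_quat(st['tcp_rot']).as_matrix()
    tr=R.T@(np.array(pos)-st['eef_pos']); dr=Ro.from_matrix(R.T@Rd(np.radians(psi_deg))).as_rotvec()
    print('travel',tr.round(4),'dr',dr.round(4)); return tr,dr
def info():
    st=ctrl.get_state();R=Ro.from_quat(st['tcp_rot']).as_matrix()
    print('t',round(st['time'],2),'tcp',st['eef_pos'].round(4),'psi',np.degrees(np.arctan2(R[1,1],R[0,1])).round(2),'tilt',np.degrees(np.arccos(-R[2,0])).round(2),'q',st['qpos'].round(3),'F',st['contact_force'].round(2),'T',st['wrist_torque'].round(3),'op',round(st['opening'],3)); return st
E
python3 - <<'E'
from h import *
st=info(); R=Ro.from_quat(st['tcp_rot']).as_matrix(); print(R.round(3))
c=cam('wrist'); T=np.linalg.inv(c['world_to_cam']); print('cam in tool',R.T@(T[:3,3]-st['eef_pos']),'look',R.T@(-T[:3,2]))
E
```

```text
t 0.25 tcp [ 0.2824 -0.6127  0.2306] psi -65.26 tilt 0.07 q [-1.289  0.287  1.577  0.     1.279 -0.15 ] F [-0.26  0.64  0.48] T [-0.05   0.016  0.016] op 1.005
[[-0.     0.419 -0.908]
 [ 0.001 -0.908 -0.419]
 [-1.    -0.001 -0.   ]]
cam in tool [-0.14205532  0.00024686 -0.07302643] look [9.58951071e-01 5.85750393e-04 2.83570980e-01]
```

```bash
python3 - <<'E'
from h import *
to((.498,-.211,.23),20.6)
E
```

```text
travel [ 0.0011 -0.2747 -0.3639] dr [-1.4985e+00 -7.0000e-04  6.0000e-04]
```

Call:
play_rows(claw=[0, 0, 0, 0, 0, 0, 0, 0, 0, 0, 0, 0, 0, 0], travel=[[0, -0.023, -0.03], [0, -0.046, -0.061], [0, -0.069, -0.091], [0, -0.092, -0.121], [0, -0.115, -0.152], [0, -0.137, -0.182], [0, -0.16, -0.212], [0, -0.183, -0.243], [0, -0.206, -0.273], [0, -0.229, -0.303], [0, -0.252, -0.334], [0.001, -0.275, -0.364], [0.001, -0.275, -0.364], [0.001, -0.275, -0.364]], dr=[[-0.125, 0, 0], [-0.25, 0, 0], [-0.375, 0, 0], [-0.5, 0, 0], [-0.624, 0, 0], [-0.749, 0, 0], [-0.874, 0, 0], [-0.999, 0, 0], [-1.124, 0, 0], [-1.249, 0, 0], [-1.374, 0, 0], [-1.4985, 0, 0], [-1.4985, 0, 0], [-1.4985, 0, 0]])

```text
time: 1.7
eef_pos: [0.4982, -0.2101, 0.2301]
tcp_rot: [0.402, 0.582, -0.402, 0.581]
contact_force: [-0.1, 0.7, 0.5]
opening: 0.999
```

```bash
python3 - <<'E'
from h import *
info(); c=cam('wrist'); save(c,'w1.png',s=1.5)
import pickle; pickle.dump(c,open('w1.pkl','wb'))
print([proj(c,p) for p in [(.498,-.211,.122),(.498,-.211,.045),(.533,-.303,.045)]])
E
```

```text
t 1.7 tcp [ 0.4982 -0.2101  0.2301] psi 20.66 tilt 0.03 q [-0.587 -0.009  1.908  0.     1.243 -0.948] F [-0.07  0.65  0.48] T [-0.013 -0.053  0.026] op 0.999
[(np.float64(254.0331710501079), np.float64(194.2813452000655)), (np.float64(254.41003543033776), np.float64(173.43036690942506)), (np.float64(254.7543666753262), np.float64(259.67446584343656))]
```

View pics/w1.png

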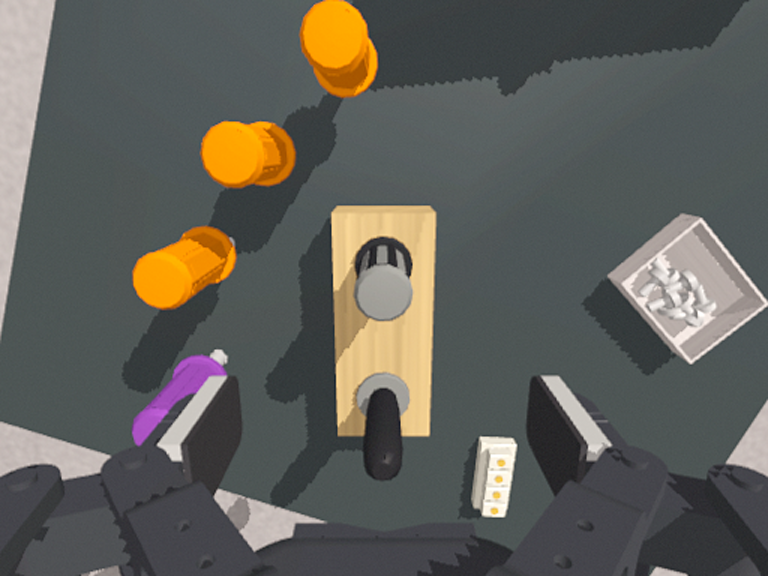

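```bash
python3 - <<'E'
from h import *
import pickle; c=pickle.load(open('w1.pkl','rb'))
save(c,'w1z.png',(215,130,300,320),4); save(c,'w1z2.png',(225,145,290,225),9)
g=c['img'].astype(int); P=cloud(c)
m=((P[...,2]>.118)&(P[...,2]<.127)); m[:, :225]=0;m[:,290:]=0;m[240:]=0;m[:150]=0
m=m.astype(np.uint8); cn=max(cv2.findContours(m,0,1)[0],key=cv2.contourArea)
(x,y),r=cv2.minEnclosingCircle(cn); print(x,y,r, cv2.fitEllipse(cn))
print('driver', plane(c,x,y,.122), P[m>0].mean(0), np.ptp(P[m>0],0))
hs=cv2.cvtColor(c['img'],cv2.COLOR_RGB2HSV); w=cv2.inRange(hs,(10,60,60),(32,255,255)); w[:,:215]=0;w[:,300:]=0
w&=((P[...,2]>.038)&(P[...,2]<.052)).astype(np.uint8)*255
b=cv2.boxPoints(cv2.minAreaRect(np.concatenate(cv2.findContours(w,0,1)[0])));W=np.array([plane(c,*q,.045)[:2] for q in b]);print('stand',W.round(4).tolist(),np.linalg.norm(W[0]-W[1]),np.linalg.norm(W[1]-W[2]),W.mean(0)); e=max([W[1]-W[0],W[2]-W[1]],key=np.linalg.norm); print(np.degrees(np.arctan2(e[1],e[0]))); L=e/np.linalg.norm(e); print('holes',W.mean(0)+.05*L,W.mean(0)-.05*L)
E
```

```text
255.0 195.0 19.31330680847168 ((254.81015014648438, 195.0512237548828), (34.96353530883789, 36.61976623535156), 93.16728973388672)
driver [ 0.49893841 -0.21128874  0.122     ] [ 0.49895198 -0.21186434  0.1204614 ] [0.03169767 0.03096828 0.00529211]
stand [[0.4151, -0.0959], [0.4741, -0.071], [0.5895, -0.321], [0.5151, -0.3532]] 0.06404341762080634 0.2752746674804816 [ 0.49846466 -0.21028262]
-65.23066841831617
holes [ 0.51941296 -0.25568271] [ 0.47751635 -0.16488253]
```

View pics/w1z2.png

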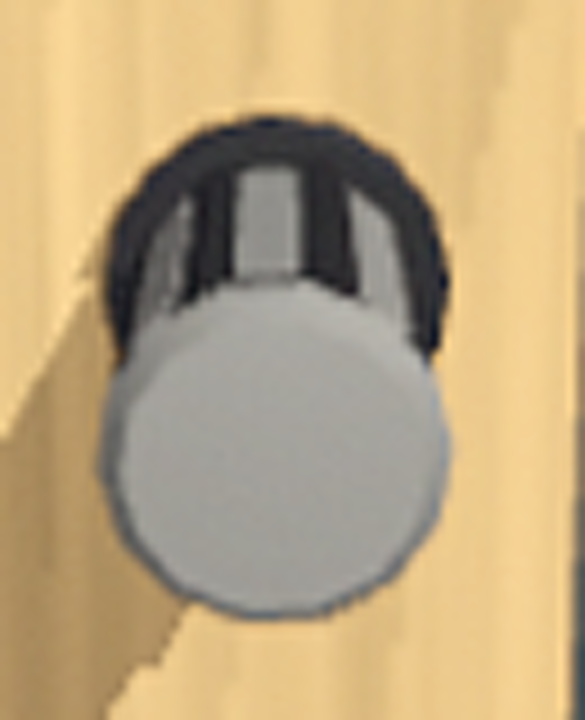

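The wrist view shows the driver cap at (382,292) and its collar at (384,258) of 768x576, giving an axis at about (0.4987, -0.2115). A flat's stripe sits about 4° CCW of image-up, so the flats lie at ψ≈24.7°. I go down on it now.

```bash
python3 - <<'E'
from h import *
to((.4987,-.2114,.15),24.7);to((.4987,-.2114,.063),24.7)
E
```

```text
travel [0.0801 0.0006 0.0008] dr [-0.072  -0.0004  0.0002]
travel [0.1671 0.0007 0.0008] dr [-0.072  -0.0004  0.0002]
```

Call:
play_rows(claw=[0, 0, 0, 0, 0, 0, 0, 0], travel=[[0.03, 0.001, 0.001], [0.06, 0.001, 0.001], [0.09, 0.001, 0.001], [0.12, 0.001, 0.001], [0.145, 0.001, 0.001], [0.167, 0.001, 0.001], [0.167, 0.001, 0.001], [0.167, 0.001, 0.001]], dr=[[-0.036, 0, 0], [-0.072, 0, 0], [-0.072, 0, 0], [-0.072, 0, 0], [-0.072, 0, 0], [-0.072, 0, 0], [-0.072, 0, 0], [-0.072, 0, 0]])

```text
time: 2.55
eef_pos: [0.4987, -0.2125, 0.0633]
tcp_rot: [0.382, 0.595, -0.382, 0.595]
contact_force: [0.3, 0.6, 1.7]
opening: 0.997
```

```bash
python3 - <<'E'
from h import *
info(); c=cam('wrist'); save(c,'w2.png',s=1.5)
print([proj(c,p) for p in [(.498,-.211,.122)]]); to((.4987,-.2114,.063),24.7)
E
```

```text
t 2.55 tcp [ 0.4987 -0.2125  0.0633] psi 24.59 tilt 0.05 q [-0.59   0.201  2.017 -0.     0.924 -1.019] F [0.31 0.56 1.71] T [-0.037 -0.039  0.001] op 0.997
[(np.float64(252.50366853255298), np.float64(337.68167916931407))]
travel [ 0.0013 -0.0002 -0.0016] dr [-0.0015  0.0012 -0.0007]
```

View pics/w2.png

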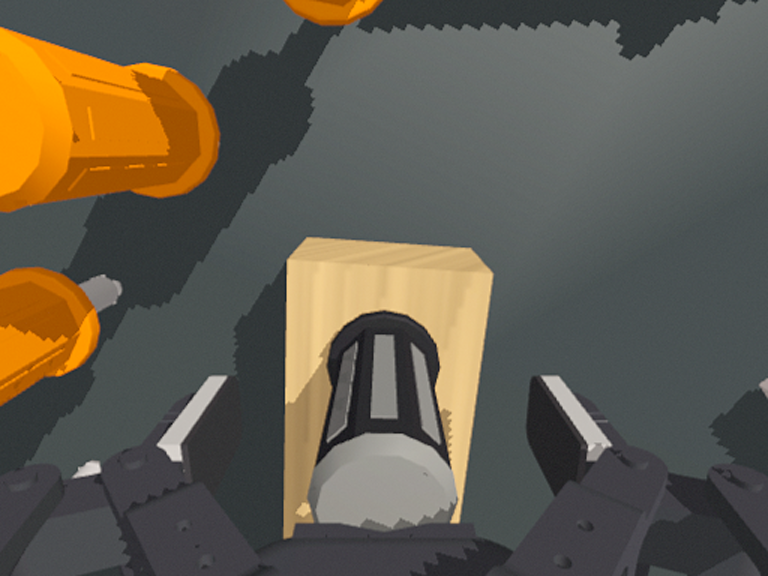

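The driver is centred between the pads (handle axis at column 384, pads at 205 and 560), with a flat facing the camera squarely. Closing.

Call:
play_rows(claw=[100, 200, 255, 255, 255, 255, 255, 255, 255, 255], travel=[[0.0, 0, -0.001], [0.0, 0, -0.001], [0.0, 0, -0.001], [0.0, 0, -0.001], [0.0, 0, -0.001], [0.0, 0, -0.001], [0.0, 0, -0.001], [0.0, 0, -0.001], [0.0, 0, -0.001], [0.0, 0, -0.001]], dr=[[0, 0, 0], [0, 0, 0], [0, 0, 0], [0, 0, 0], [0, 0, 0], [0, 0, 0], [0, 0, 0], [0, 0, 0], [0, 0, 0], [0, 0, 0]], force=90)

```text
time: 3.6
eef_pos: [0.4998, -0.2122, 0.0652]
tcp_rot: [0.382, 0.594, -0.382, 0.596]
contact_force: [-1.1, 0.2, 4.8]
opening: 0.339
```

```bash
python3 - <<'E'
from h import *
info(); c=cam('wrist'); save(c,'w3.png',s=1.5)
E
```

```text
t 3.6 tcp [ 0.4998 -0.2122  0.0652] psi 24.62 tilt 0.17 q [-0.588  0.198  2.016 -0.     0.924 -1.018] F [-1.05  0.23  4.81] T [0.077 0.064 0.02 ] op 0.339
```

View pics/w3.png

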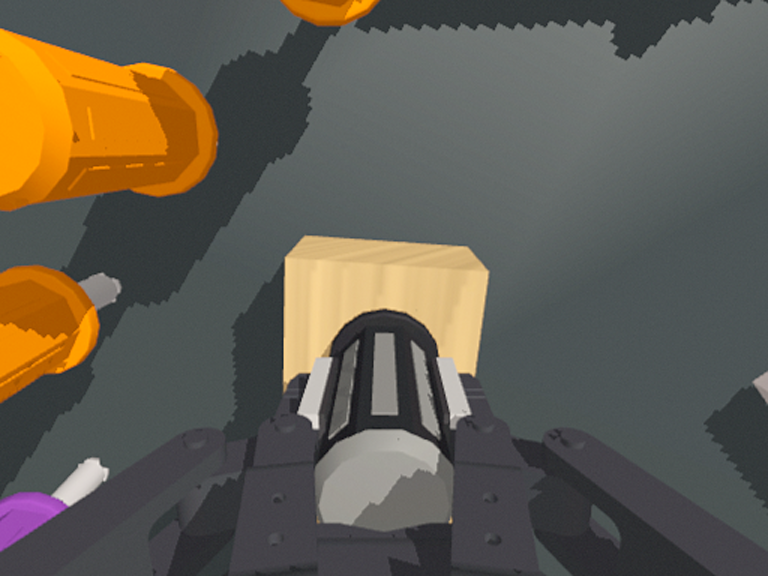

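Gripped: opening 0.339 is about 29 mm, against 30 mm across flats. Lifting straight up.

Call:
play_rows(claw=[255, 255, 255, 255, 255, 255, 255, 255, 255], travel=[[-0.01, 0, 0], [-0.03, 0, 0], [-0.05, 0, 0], [-0.075, 0, 0], [-0.1, 0, 0], [-0.13, 0, 0], [-0.16, 0, 0], [-0.16, 0, 0], [-0.16, 0, 0]], dr=[[0, 0, 0], [0, 0, 0], [0, 0, 0], [0, 0, 0], [0, 0, 0], [0, 0, 0], [0, 0, 0], [0, 0, 0], [0, 0, 0]])

```text
time: 4.55
eef_pos: [0.499, -0.2117, 0.2247]
tcp_rot: [0.382, 0.594, -0.382, 0.596]
contact_force: [-0.3, 0.7, -3.3]
opening: 0.336
```

```bash
python3 - <<'E'
from h import *
st=info(); c=cam('scene'); p=st['eef_pos']-[0,0,.062]; u,v=proj(c,p); print(u,v); u,v=int(u),int(v); save(c,'s4.png',(u-45,v-60,u+45,v+20),7)
E
```

```text
t 4.55 tcp [ 0.499  -0.2117  0.2247] psi 24.62 tilt 0.14 q [-0.588 -0.003  1.912 -0.     1.23  -1.018] F [-0.34  0.68 -3.35] T [ 0.023 -0.055  0.024] op 0.336
182.07457646065242 142.945319822143
```

View pics/s4.png

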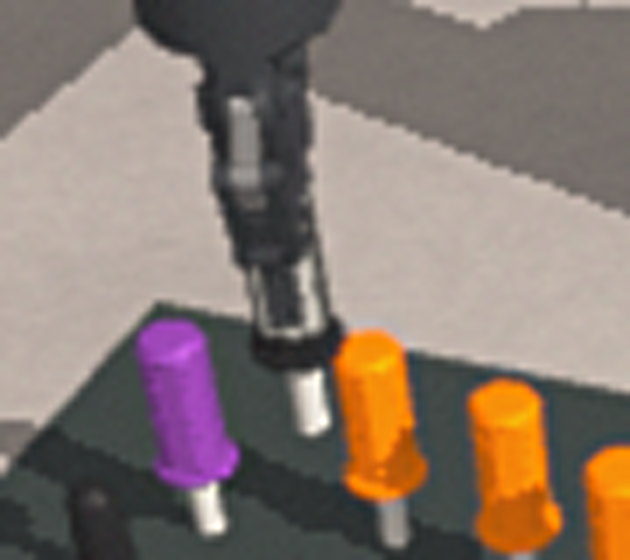

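```bash
python3 - <<'E'
from h import *
to((.604,.113,.205),150)
E
```

```text
travel [ 0.0183  0.2311 -0.2508] dr [-2.1884e+00 -4.0000e-04 -3.0000e-04]
```

Call:
play_rows(claw=[255, 255, 255, 255, 255, 255, 255, 255, 255, 255, 255, 255, 255, 255, 255, 255, 255, 255], travel=[[0, 0.0144, -0.0157], [0, 0.0289, -0.0314], [0, 0.0433, -0.047], [0, 0.0578, -0.0627], [0, 0.0722, -0.0784], [0, 0.0867, -0.094], [0, 0.101, -0.11], [0, 0.1155, -0.1254], [0, 0.13, -0.141], [0, 0.1444, -0.157], [0, 0.159, -0.1724], [0, 0.173, -0.188], [0, 0.188, -0.204], [0.006, 0.202, -0.219], [0.012, 0.217, -0.235], [0.018, 0.231, -0.251], [0.018, 0.231, -0.251], [0.018, 0.231, -0.251]], dr=[[-0.137, 0, 0], [-0.274, 0, 0], [-0.41, 0, 0], [-0.547, 0, 0], [-0.684, 0, 0], [-0.821, 0, 0], [-0.957, 0, 0], [-1.094, 0, 0], [-1.231, 0, 0], [-1.368, 0, 0], [-1.504, 0, 0], [-1.641, 0, 0], [-1.778, 0, 0], [-1.915, 0, 0], [-2.052, 0, 0], [-2.188, 0, 0], [-2.188, 0, 0], [-2.188, 0, 0]])

```text
time: 6.4
eef_pos: [0.6025, 0.1132, 0.2025]
tcp_rot: [-0.352, 0.614, 0.354, 0.611]
contact_force: [0.0, -0.3, -2.6]
opening: 0.343
```

```bash
python3 - <<'E'
from h import *
import pickle
st=info(); c=cam('wrist'); save(c,'w5.png',s=1.5); pickle.dump(c,open('w5.pkl','wb'))
u,v=proj(c,(.5745,.061,.111)); print(u,v); u,v=int(u),int(v); save(c,'w5z.png',(u-30,v-30,u+30,v+30),10)
E
```

```text
t 6.4 tcp [0.6025 0.1132 0.2025] psi 149.93 tilt 0.31 q [ 0.021  0.179  1.758 -0.     1.21  -2.596] F [ 0.01 -0.3  -2.62] T [0.002 0.019 0.042] op 0.343
253.56078632880218 118.76344468443175
```

View pics/w5.png

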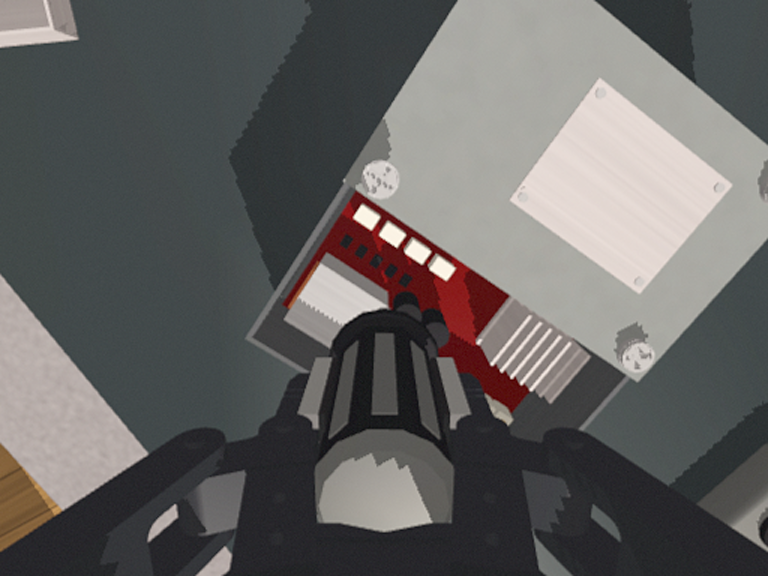

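View pics/w5z.png

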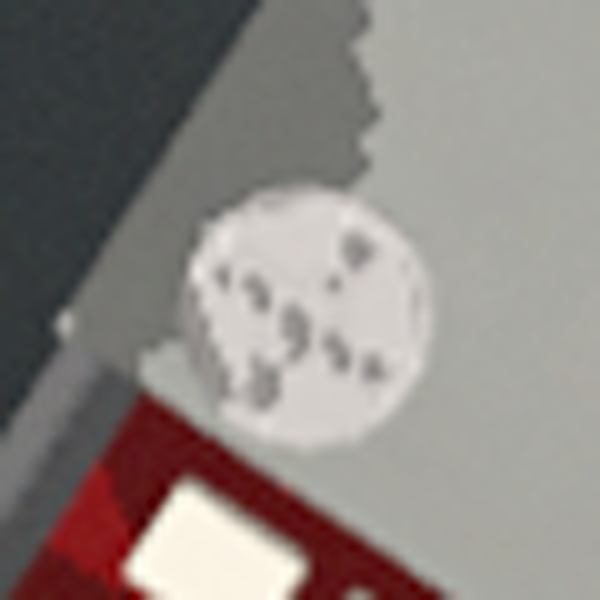

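```bash
python3 - <<'E'
from h import *
import pickle
c=pickle.load(open('w5.pkl','rb')); u0,v0=223,88
im=c['img'][v0:v0+60,u0:u0+60].astype(int); g=im.sum(2)/3
P=cloud(c)[v0:v0+60,u0:u0+60]
m=((P[...,2]>.105)&(P[...,2]<.117)).astype(np.uint8)
m[np.hypot(*(np.mgrid[0:60,0:60]-31.))>16]=0
cn=max(cv2.findContours(m,0,1)[0],key=cv2.contourArea); e=cv2.fitEllipse(cn); print('depth ell',e,'->',plane(c,e[0][0]+u0,e[0][1]+v0,.1113), P[m>0].mean(0))
b=(g>185).astype(np.uint8); b[np.hypot(*(np.mgrid[0:60,0:60]-31.))>16]=0
cn=max(cv2.findContours(b,0,1)[0],key=cv2.contourArea);e=cv2.minEnclosingCircle(cv2.convexHull(cn)); print('bright',e,plane(c,e[0][0]+u0,e[0][1]+v0,.1113))
def w(a): return plane(c,a[0]/10+u0-.5+.05,a[1]/10+v0-.45,.111)[:2]
for a,bb in [((225,278),(375,370)),((260,385),(357,247))]:
    d=w(bb)-w(a); print(np.degrees(np.arctan2(d[1],d[0]))%90,(w(a)+w(bb))/2)
# dark spots
k=((g<170)&(np.hypot(*(np.mgrid[0:60,0:60]-31.))<10)).astype(np.uint8); n,l,s,ce=cv2.connectedComponentsWithStats(k); print(ce.round(1).tolist(),s[:,4]); print(w(np.array(ce[1:].mean(0))*10+5))
# cover edge dir
def pl(u,v): return plane(c,u/1.5,v/1.5,.091)[:2]
d=pl(635,380)-pl(345,185); print('edge yaw',np.degrees(np.arctan2(d[1],d[0]))%90)
E
```

```text
depth ell ((29.850000381469727, 30.787784576416016), (24.253097534179688, 24.964080810546875), 171.86297607421875) -> [0.57493122 0.06075182 0.1113    ] [0.57500089 0.06083886 0.10946256]
bright ((30.13157844543457, 31.5), 12.692988395690918) [0.57500509 0.06127148 0.1113    ]
29.011680963172623 [0.57551102 0.06136773]
24.06319925423864 [0.57476125 0.06118577]
[[29.5, 29.5], [35.0, 24.7], [22.0, 27.5], [25.3, 28.9], [33.0, 28.0], [29.0, 32.7], [33.1, 34.7], [26.0, 37.5], [36.5, 36.5]] [3551    7    2    7    1   11    7   10    4]
[0.57502241 0.06117248]
edge yaw 26.21136165203906
```

```bash
python3 - <<'E'
from h import *
import pickle
c=pickle.load(open('w5.pkl','rb')); st=ctrl.get_state(); R=Ro.from_quat(st['tcp_rot']).as_matrix()
Q=(cloud(c)-st['eef_pos'])@R
for v in range(195,292,5): print(v,Q[v,256].round(4))
# collar: points with tool x around seat; collar top x ~ +.014
m=(Q[...,0]>.008)&(Q[...,0]<.022)&(abs(Q[...,1])<.03)&(abs(Q[...,2])<.03)
q=Q[m]; print(len(q),q.min(0),q.max(0),q.mean(0))
E
```

```text
195 [0.1738 0.0002 0.0207]
200 [0.1573 0.0002 0.0209]
205 [ 0.0193 -0.0001 -0.019 ]
210 [ 0.0147 -0.0001 -0.0178]
215 [ 0.0157 -0.0001 -0.0148]
220 [ 0.0113 -0.0001 -0.0137]
225 [ 0.0032 -0.0001 -0.0142]
230 [-0.0043 -0.0001 -0.0147]
235 [-0.0095 -0.0001 -0.0145]
240 [-0.0143 -0.0001 -0.0143]
245 [-0.0197 -0.0001 -0.0145]
250 [-0.0237 -0.0001 -0.0142]
255 [-0.0282 -0.0001 -0.0143]
260 [-0.0315 -0.0001 -0.0139]
265 [-0.0359 -0.0001 -0.0142]
270 [-0.0394 -0.0001 -0.0142]
275 [-0.0427 -0.0001 -0.0141]
280 [-0.0458 -0.0001 -0.014 ]
285 [-0.0488 -0.0001 -0.014 ]
290 [-0.0512 -0.0001 -0.0137]
1180 [ 0.00802887 -0.01954746 -0.01924579] [ 0.02138294  0.01897638 -0.00113013] [ 0.01526574 -0.00030773 -0.01219244]
```

Screw head is at (382,180) in the wrist view, centre at world (0.575, 0.0611), head top at z≈0.111. The recess cross is at yaw≈26.5° (mod 90), in line with the cover edge at 26.2°. The driver sits +0.7 mm in tool z from the TCP, with its tip about 62.5 mm below. I hover above the screw at ψ=116.4°.

```bash
python3 - <<'E'
from h import *
to((.5744,.0608,.188),116.4)
E
```

```text
travel [ 0.0155 -0.0015 -0.0592] dr [ 0.5846 -0.0031 -0.0024]
```

Call:
play_rows(claw=[255, 255, 255, 255, 255, 255, 255], travel=[[0, 0, -0.015], [0, 0, -0.03], [0, -0.001, -0.045], [0.004, -0.0015, -0.059], [0.0155, -0.0015, -0.059], [0.0155, -0.0015, -0.059], [0.0155, -0.0015, -0.059]], dr=[[0.14, 0, 0], [0.28, 0, 0], [0.42, 0, 0], [0.5846, -0.003, -0.002], [0.5846, -0.003, -0.002], [0.5846, -0.003, -0.002], [0.5846, -0.003, -0.002]])

```text
time: 7.15
eef_pos: [0.5742, 0.061, 0.1873]
tcp_rot: [-0.162, 0.689, 0.162, 0.688]
contact_force: [0.4, -0.1, -2.3]
opening: 0.339
```

```bash
python3 - <<'E'
from h import *
import pickle
st=info(); c=cam('scene'); 
u,v=proj(c,(.575,.061,.12)); print(u,v); u,v=int(u),int(v); save(c,'s6.png',(u-40,v-45,u+40,v+25),9)
for p in [(.575,.0611,.1113),(.575,.0611,.1245)]: a=proj(c,p); print(((a[0]-u+40)*9,(a[1]-v+45)*9))
print(to((.5744,.0608,.175),116.4))
E
```

```text
t 7.15 tcp [0.5742 0.061  0.1873] psi 116.47 tilt 0.1 q [-0.07   0.114  1.86   0.     1.169 -2.103] F [ 0.35 -0.07 -2.27] T [-0.024  0.052 -0.025] op 0.339
262.20667780161784 189.80854016360902
(np.float64(361.90378836100587), np.float64(432.6722167444551))
(np.float64(362.3156090965083), np.float64(401.7330749772916))
travel [ 0.0128 -0.0002 -0.0003] dr [ 0.0013 -0.0004 -0.0007]
(array([ 0.01279556, -0.00023335, -0.00031414]), array([ 0.00128733, -0.00042412, -0.00068484]))
```

View pics/s6.png

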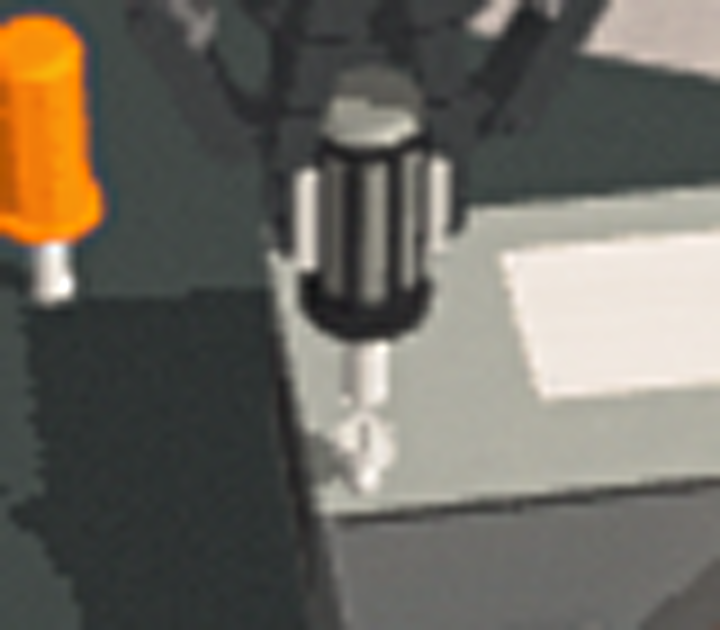

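The shaft (crop column ~368) hangs right over the screw head (364,430). Lowering in small steps.

Call:
play_rows(claw=[255, 255, 255, 255, 255], travel=[[0.006, 0, 0], [0.011, 0, 0], [0.0135, 0, 0], [0.0145, 0, 0], [0.0145, 0, 0]], dr=[[0.001, 0, 0], [0.001, 0, 0], [0.001, 0, 0], [0.001, 0, 0], [0.001, 0, 0]])

```text
time: 7.7
eef_pos: [0.5745, 0.0612, 0.173]
tcp_rot: [-0.161, 0.689, 0.162, 0.688]
contact_force: [-0.1, 0.9, -2.0]
opening: 0.343
```

```bash
python3 - <<'E'
from h import *
for i in range(1): st=info()
E
```

```text
t 7.7 tcp [0.5745 0.0612 0.173 ] psi 116.43 tilt 0.07 q [-0.07   0.13   1.871  0.     1.142 -2.102] F [-0.11  0.86 -2.  ] T [-0.012 -0.036  0.069] op 0.343
```

Call:
play_rows(claw=[255, 255, 255], travel=[[0.001, 0, 0], [0.0015, 0, 0], [0.0015, 0, 0]], dr=[[0, 0, 0], [0, 0, 0], [0, 0, 0]])

```text
time: 8.0
eef_pos: [0.5744, 0.0612, 0.1715]
tcp_rot: [-0.161, 0.689, 0.162, 0.688]
contact_force: [0.0, 0.4, -2.8]
opening: 0.339
```

Call:
play_rows(claw=[255, 255, 255], travel=[[0.001, 0, 0], [0.001, 0, 0], [0.001, 0, 0]], dr=[[0, 0, 0], [0, 0, 0], [0, 0, 0]])

```text
time: 8.3
eef_pos: [0.5742, 0.0611, 0.1706]
tcp_rot: [-0.161, 0.689, 0.162, 0.688]
contact_force: [-2.4, -0.6, 0.1]
opening: 0.339
```

Call:
play_rows(claw=[255, 255, 255], travel=[[0.001, 0, 0], [0.001, 0, 0], [0.001, 0, 0]], dr=[[0, 0, 0], [0, 0, 0], [0, 0, 0]])

```text
time: 8.6
eef_pos: [0.5741, 0.0612, 0.17]
tcp_rot: [-0.161, 0.689, 0.162, 0.688]
contact_force: [-2.7, -0.3, 1.5]
opening: 0.337
```

```bash
python3 - <<'E'
from h import *
info(); c=cam('scene'); save(c,'s7.png',(222,144,302,214),9)
E
```

```text
t 8.6 tcp [0.5741 0.0612 0.17  ] psi 116.44 tilt 0.13 q [-0.07   0.133  1.873  0.     1.138 -2.102] F [-2.67 -0.3   1.55] T [0.002 0.569 0.033] op 0.337
```

View pics/s7.png

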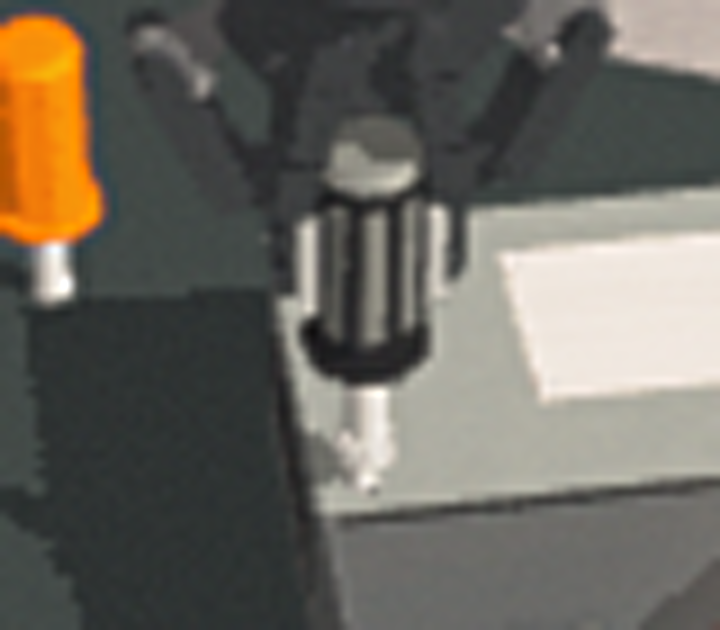

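Call:
play_rows(claw=[255, 255, 255], travel=[[0.0005, 0.0002, -0.0005], [0.001, 0.0003, -0.0007], [0.001, 0.0003, -0.0007]], dr=[[0, 0, 0], [0, 0, 0], [0, 0, 0]])

```text
time: 8.95
eef_pos: [0.5739, 0.0611, 0.1697]
tcp_rot: [-0.162, 0.689, 0.162, 0.688]
contact_force: [-2.9, -0.6, 3.7]
opening: 0.338
```

```bash
python3 - <<'E'
from h import *
info()
E
```

```text
t 8.95 tcp [0.5739 0.0611 0.1697] psi 116.43 tilt 0.04 q [-0.07   0.132  1.875  0.     1.135 -2.102] F [-2.94 -0.61  3.74] T [0.017 0.454 0.001] op 0.338
```

Call:
play_rows(claw=[255, 255, 255, 255], travel=[[0.001, 0.0002, -0.0005], [0.002, 0.0002, -0.0005], [0.0025, 0.0002, -0.0005], [0.0025, 0.0002, -0.0005]], dr=[[0, 0, 0], [0, 0, 0], [0, 0, 0], [0, 0, 0]], force=110)

```text
time: 9.35
eef_pos: [0.5739, 0.0611, 0.1691]
tcp_rot: [-0.162, 0.688, 0.162, 0.689]
contact_force: [-4.0, -0.6, 8.4]
opening: 0.336
```

```bash
python3 - <<'E'
from h import *
info()
E
```

```text
t 9.35 tcp [0.5739 0.0611 0.1691] psi 116.43 tilt 0.05 q [-0.07   0.132  1.876  0.     1.133 -2.102] F [-3.96 -0.58  8.43] T [ 0.058  0.847 -0.007] op 0.336
```

Call:
play_rows(claw=[255, 255, 255, 255], travel=[[0.0025, 0.0005, -0.0012], [0.0033, 0.0007, -0.0014], [0.004, 0.0007, -0.0014], [0.004, 0.0007, -0.0014]], dr=[[0, 0, 0], [0, 0, 0], [0, 0, 0], [0, 0, 0]])

```text
time: 9.75
eef_pos: [0.5738, 0.0612, 0.1685]
tcp_rot: [-0.162, 0.687, 0.161, 0.69]
contact_force: [-3.9, 0.1, 12.5]
opening: 0.336
```

```bash
python3 - <<'E'
from h import *
info()
c=cam('scene'); save(c,'s8.png',(222,144,302,214),9)
E
```

```text
t 9.75 tcp [0.5738 0.0612 0.1685] psi 116.44 tilt 0.25 q [-7.000e-02  1.300e-01  1.879e+00  1.000e-03  1.128e+00 -2.102e+00] F [-3.91  0.15 12.52] T [ 0.044  0.997 -0.01 ] op 0.336
```

View pics/s8.png

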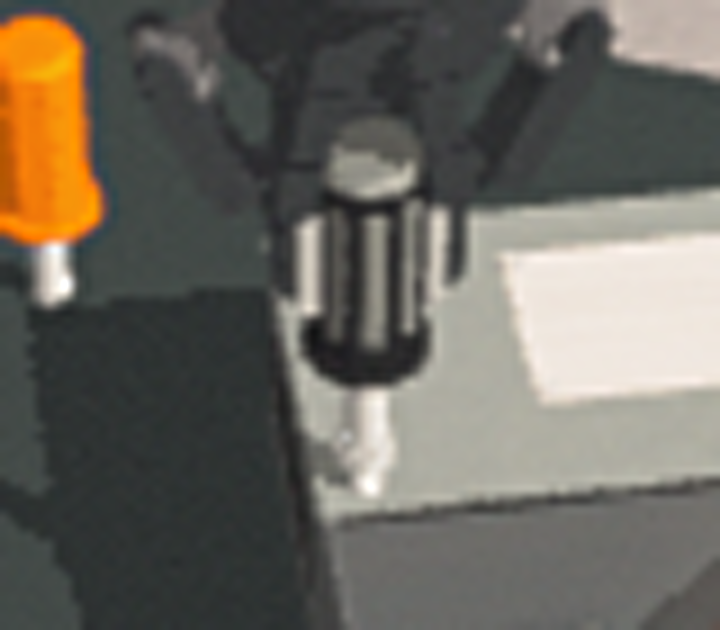

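Call:
play_rows(claw=[255, 255, 255, 255], travel=[[0.0042, 0.0009, -0.0018], [0.0046, 0.0009, -0.0018], [0.005, 0.0009, -0.0018], [0.005, 0.0009, -0.0018]], dr=[[0, 0, 0], [0, 0, 0], [0, 0, 0], [0, 0, 0]])

```text
time: 10.2
eef_pos: [0.5736, 0.0612, 0.1681]
tcp_rot: [-0.162, 0.685, 0.161, 0.691]
contact_force: [-5.2, 0.2, 16.2]
opening: 0.336
```

```bash
python3 - <<'E'
from h import *
info()
E
```

```text
t 10.2 tcp [0.5736 0.0612 0.1681] psi 116.45 tilt 0.52 q [-7.000e-02  1.280e-01  1.883e+00  1.000e-03  1.122e+00 -2.102e+00] F [-5.23  0.24 16.2 ] T [0.099 1.243 0.017] op 0.336
```

The side force (Fx≈-5 N) grows with the push and the tool has begun to tilt, so the bit bears on one flank. I'll unload, square up about 1 mm toward -x, and press again.

```bash
python3 - <<'E'
from h import *
to((.5734,.0610,.172),116.4); R=Ro.from_quat(ctrl.get_state()['tcp_rot']).as_matrix(); print(R[:,0])
E
```

```text
travel [-0.0039 -0.0001 -0.0003] dr [0.0008 0.0081 0.004 ]
[ 8.99100810e-03  4.23316979e-06 -9.99959580e-01]
```

Call:
play_rows(claw=[255, 255, 255, 255], travel=[[-0.002, 0, 0], [-0.004, 0, 0], [-0.004, 0, 0], [-0.004, 0, 0]], dr=[[0.001, 0.008, 0.004], [0.001, 0.008, 0.004], [0.001, 0.008, 0.004], [0.001, 0.008, 0.004]])

```text
time: 10.6
eef_pos: [0.5734, 0.0612, 0.1709]
tcp_rot: [-0.161, 0.689, 0.161, 0.688]
contact_force: [1.0, 0.5, -0.5]
opening: 0.337
```

```bash
python3 - <<'E'
from h import *
info();to((.5734,.0610,.170),116.4);
c=cam('wrist'); 
st=ctrl.get_state(); R=Ro.from_quat(st['tcp_rot']).as_matrix()
Q=(cloud(c)-st['eef_pos'])@R
for v in range(195,292,8): print(v,Q[v,256].round(4))
E
```

```text
t 10.6 tcp [0.5734 0.0612 0.1709] psi 116.38 tilt 0.02 q [-0.07   0.129  1.876  0.     1.137 -2.101] F [ 1.02  0.48 -0.55] T [-0.032 -0.081  0.013] op 0.337
travel [ 0.0009 -0.0002 -0.0001] dr [-0.0003 -0.0002 -0.0002]
195 [ 0.0808 -0.0002 -0.006 ]
203 [ 0.0606 -0.0002 -0.0064]
211 [ 0.0156 -0.0002 -0.0165]
219 [ 0.0119 -0.0002 -0.0136]
227 [-0.     -0.0002 -0.014 ]
235 [-0.0091 -0.0002 -0.0139]
243 [-0.0181 -0.0002 -0.0142]
251 [-0.0249 -0.0002 -0.0139]
259 [-0.0323 -0.0002 -0.0142]
267 [-0.0385 -0.0002 -0.0143]
275 [-0.0428 -0.0002 -0.0136]
283 [-0.0474 -0.0002 -0.0133]
291 [-0.0524 -0.0002 -0.0135]
```

Call:
play_rows(claw=[255, 255, 255, 255, 255], travel=[[0.002, 0, 0], [0.004, 0, 0], [0.006, 0, 0], [0.007, 0, 0], [0.007, 0, 0]], dr=[[0, 0, 0], [0, 0, 0], [0, 0, 0], [0, 0, 0], [0, 0, 0]])

```text
time: 11.15
eef_pos: [0.5742, 0.0612, 0.1682]
tcp_rot: [-0.162, 0.688, 0.161, 0.689]
contact_force: [-5.4, 0.5, 16.2]
opening: 0.333
```

```bash
python3 - <<'E'
from h import *
info();to((.5734,.0610,.170),116.4);
E
```

```text
t 11.15 tcp [0.5742 0.0612 0.1682] psi 116.4 tilt 0.03 q [-0.069  0.133  1.876 -0.     1.132 -2.101] F [-5.44  0.51 16.22] T [ 0.054  1.285 -0.018] op 0.333
travel [-0.0018  0.0001 -0.0008] dr [0.     0.0005 0.0003]
```

Call:
play_rows(claw=[255, 255, 255, 255, 255, 255], travel=[[0.0046, 0.0003, -0.0007], [0.0047, 0.0004, -0.0008], [0.0047, 0.0004, -0.0008], [0.0048, 0.0004, -0.0008], [0.0048, 0.0004, -0.0008], [0.0049, 0.0004, -0.0008]], dr=[[0.05, 0, 0], [0.15, 0, 0], [0.25, 0, 0], [0.35, 0, 0], [0.45, 0, 0], [0.55, 0, 0]])

```text
time: 11.75
eef_pos: [0.5742, 0.0613, 0.1679]
tcp_rot: [0.033, 0.706, -0.033, 0.707]
contact_force: [-5.7, 0.4, 15.3]
opening: 0.336
```

```bash
python3 - <<'E'
from h import *
info()
c=cam('scene'); save(c,'s9.png',(222,144,302,214),9)
E
```

```text
t 11.75 tcp [0.5742 0.0613 0.1679] psi 84.7 tilt 0.12 q [-0.069  0.133  1.877 -0.     1.129 -1.547] F [-5.75  0.41 15.27] T [0.038 1.332 0.072] op 0.336
```

View pics/s9.png

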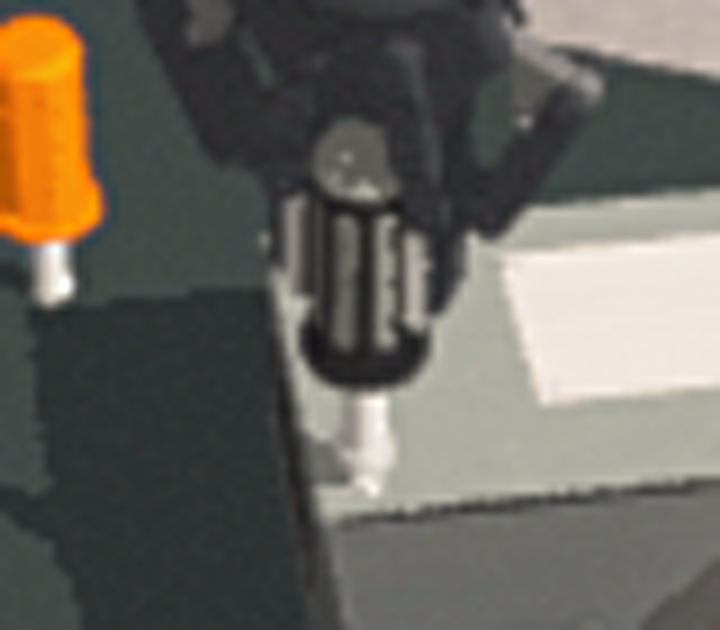

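The push is about 18 N, the wrist moment about z has risen to about 0.09 N m, which is the cutting drag, and z has dropped. The bit is holding in the recess, so I keep turning.

Call:
play_rows(claw=[255, 255, 255, 255, 255, 255, 255, 255, 255, 255], travel=[[0.005, -0.0001, -0.0008], [0.0052, -0.0001, -0.0008], [0.0053, -0.0001, -0.0008], [0.0053, -0.0001, -0.0008], [0.0054, -0.0001, -0.0008], [0.0054, -0.0001, -0.0008], [0.0055, -0.0001, -0.0008], [0.0055, -0.0001, -0.0008], [0.0056, -0.0001, -0.0008], [0.0056, -0.0001, -0.0008]], dr=[[0.13, 0, 0], [0.26, 0, 0], [0.39, 0, 0], [0.52, 0, 0], [0.65, 0, 0], [0.78, 0, 0], [0.91, 0, 0], [1.04, 0, 0], [1.17, 0, 0], [1.3, 0, 0]])

```text
time: 12.8
eef_pos: [0.5743, 0.0616, 0.1673]
tcp_rot: [0.456, 0.54, -0.455, 0.542]
contact_force: [-6.9, 0.6, 16.8]
opening: 0.337
```

```bash
python3 - <<'E'
from h import *
info()
c=cam('scene'); save(c,'s10.png',(222,144,302,214),9)
E
```

```text
t 12.8 tcp [0.5743 0.0616 0.1673] psi 9.76 tilt 0.2 q [-0.069  0.133  1.878  0.     1.127 -0.239] F [-6.95  0.62 16.76] T [0.168 1.5   0.132] op 0.337
```

View pics/s10.png

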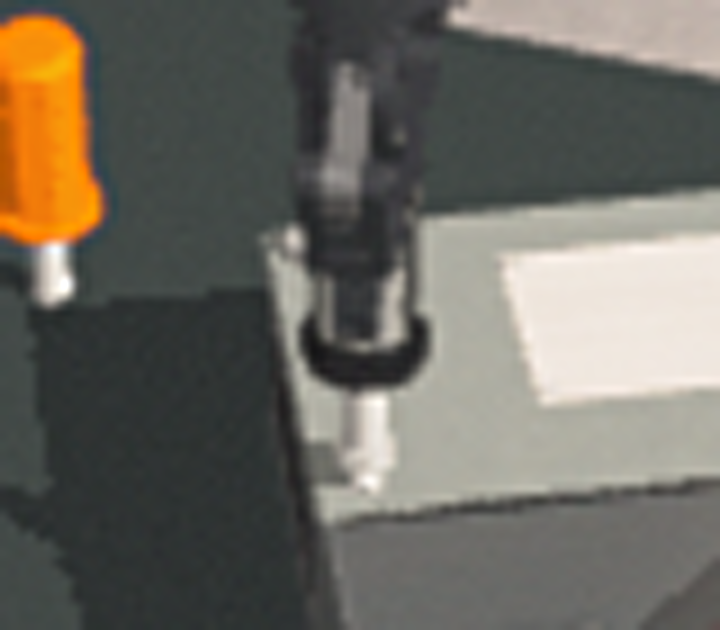

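Call:
play_rows(claw=[255, 255, 255, 255, 255, 255, 255, 255, 255, 255, 255, 255], travel=[[0.0051, -0.0012, -0.0002], [0.0051, -0.0015, -0.0003], [0.0052, -0.0015, -0.0003], [0.0052, -0.0015, -0.0003], [0.0053, -0.0015, -0.0003], [0.0053, -0.0015, -0.0003], [0.0054, -0.0015, -0.0003], [0.0054, -0.0015, -0.0003], [0.0055, -0.0015, -0.0003], [0.0055, -0.0015, -0.0003], [0.0055, -0.0015, -0.0003], [0.0055, -0.0015, -0.0003]], dr=[[0.128, 0, 0], [0.256, 0, 0], [0.384, 0, 0], [0.512, 0, 0], [0.64, 0, 0], [0.768, 0, 0], [0.896, 0, 0], [1.024, 0, 0], [1.152, 0, 0], [1.28, 0, 0], [1.285, 0, 0], [1.285, 0, 0]])

```text
time: 14.05
eef_pos: [0.5746, 0.0616, 0.167]
tcp_rot: [0.692, 0.158, -0.687, 0.159]
contact_force: [-5.4, 0.1, 15.9]
opening: 0.34
```

```bash
python3 - <<'E'
from h import *
info()
c=cam('scene'); save(c,'s11.png',(222,144,302,214),9)
E
```

```text
t 14.05 tcp [0.5746 0.0616 0.167 ] psi -64.12 tilt 0.44 q [-0.069  0.132  1.88   0.     1.122  1.05 ] F [-5.35  0.14 15.91] T [-0.063  1.058 -0.01 ] op 0.34
```

View pics/s11.png

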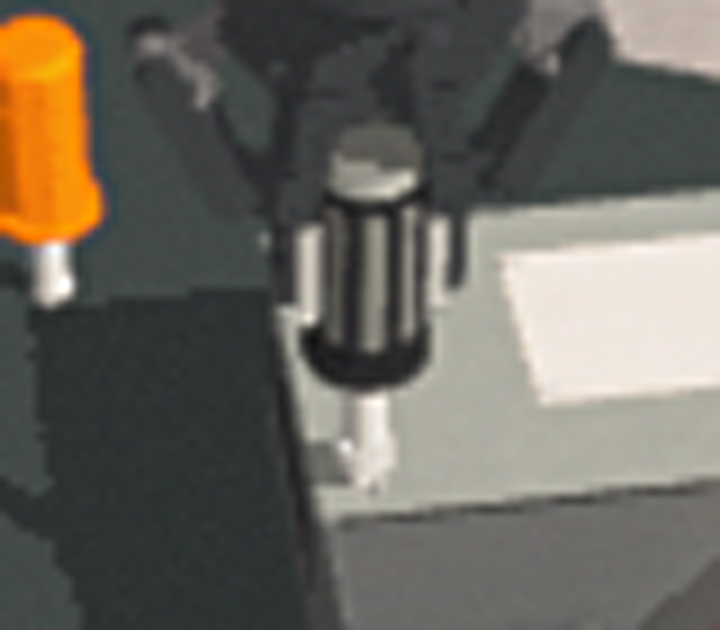

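Stroke 1 turned the driver 180.5° with no jump up, and z sank about 1.2 mm. Now I lift clear, turn back half a turn and reseat.

Call:
play_rows(claw=[255, 255, 255, 255, 255], travel=[[-0.004, 0, 0], [-0.01, 0, 0], [-0.018, 0, 0], [-0.018, 0, 0], [-0.018, 0, 0]], dr=[[0, 0, 0], [0, 0, 0], [0, 0, 0], [0, 0, 0], [0, 0, 0]])

```text
time: 14.6
eef_pos: [0.5741, 0.0616, 0.1844]
tcp_rot: [0.691, 0.158, -0.687, 0.159]
contact_force: [-0.9, -0.4, -2.5]
opening: 0.335
```

```bash
python3 - <<'E'
from h import *
info(); to((.5738,.0611,.185),26)
c=cam('wrist')
st=ctrl.get_state(); R=Ro.from_quat(st['tcp_rot']).as_matrix()
Q=(cloud(c)-st['eef_pos'])@R
print([Q[v,256].round(4).tolist() for v in range(211,292,12)])
P=cloud(cam('scene')).reshape(-1,3)
d=P[(np.hypot(P[:,0]-.575,P[:,1]-.061)<.02)&(P[:,2]>.099)&(P[:,2]<.1135)]; print(len(d),np.percentile(d[:,2],[50,75,90]))
E
```

```text
t 14.6 tcp [0.5741 0.0616 0.1844] psi -64.11 tilt 0.4 q [-0.069  0.113  1.867  0.     1.154  1.05 ] F [-0.85 -0.37 -2.54] T [ 0.007 -0.007  0.043] op 0.335
travel [-0.0006  0.0003  0.0005] dr [-1.5727 -0.0021 -0.0074]
[[0.0144, 0.0006, -0.0188], [0.0036, 0.0005, -0.0164], [-0.0099, 0.0005, -0.016], [-0.0219, 0.0005, -0.0159], [-0.0309, 0.0005, -0.0152], [-0.0418, 0.0005, -0.0163], [-0.0486, 0.0005, -0.0157]]
35 [0.10952169 0.11076306 0.1114744 ]
```

Call:
play_rows(claw=[255, 255, 255, 255, 255, 255, 255, 255, 255, 255, 255, 255], travel=[[0, 0, 0], [0, 0, 0], [0, 0, 0], [0, 0, 0], [0, 0, 0], [0, 0, 0], [0, 0, 0], [0, 0, 0], [0, 0, 0], [0, 0, 0], [0, 0, 0], [0, 0, 0]], dr=[[-0.145, 0, 0], [-0.29, 0, 0], [-0.435, 0, 0], [-0.58, 0, 0], [-0.725, 0, 0], [-0.87, 0, 0], [-1.015, 0, 0], [-1.16, 0, 0], [-1.305, 0, 0], [-1.45, 0, 0], [-1.573, -0.002, -0.007], [-1.573, -0.002, -0.007]])

```text
time: 15.9
eef_pos: [0.5737, 0.0616, 0.1833]
tcp_rot: [0.374, 0.6, -0.375, 0.599]
contact_force: [0.3, -1.3, -2.5]
opening: 0.336
```

```bash
python3 - <<'E'
from h import *
info(); to((.5752,.0615,.180),115.9)
E
```

```text
t 15.9 tcp [0.5737 0.0616 0.1833] psi 26.01 tilt 0.09 q [-0.069  0.117  1.864 -0.     1.161 -0.523] F [ 0.32 -1.32 -2.53] T [0.005 0.008 0.048] op 0.336
travel [0.0033 0.0013 0.0008] dr [-1.569e+00 -1.600e-03  5.000e-04]
```

Call:
play_rows(claw=[255, 255, 255, 255, 255, 255, 255, 255, 255, 255, 255, 255, 255], travel=[[0, 0, 0], [0, 0, 0], [0, 0, 0], [0, 0, 0], [0, 0, 0], [0, 0, 0], [0, 0, 0], [0, 0, 0], [0, 0, 0], [0.003, 0.001, 0.001], [0.003, 0.0013, 0.0008], [0.003, 0.0013, 0.0008], [0.003, 0.0013, 0.0008]], dr=[[-0.145, 0, 0], [-0.29, 0, 0], [-0.435, 0, 0], [-0.58, 0, 0], [-0.725, 0, 0], [-0.87, 0, 0], [-1.015, 0, 0], [-1.16, 0, 0], [-1.305, 0, 0], [-1.45, 0, 0], [-1.569, -0.0016, 0], [-1.569, -0.0016, 0], [-1.569, -0.0016, 0]])

```text
time: 17.2
eef_pos: [0.5751, 0.0615, 0.1801]
tcp_rot: [-0.157, 0.69, 0.157, 0.689]
contact_force: [-0.0, -0.9, -1.3]
opening: 0.331
```

```bash
python3 - <<'E'
from h import *
info(); to((.5752,.0615,.172),115.9)
c=cam('wrist')
st=ctrl.get_state(); R=Ro.from_quat(st['tcp_rot']).as_matrix()
Q=(cloud(c)-st['eef_pos'])@R
print([Q[v,256].round(4).tolist() for v in range(211,292,12)])
c=cam('scene'); save(c,'s12.png',(222,144,302,214),9)
E
```

```text
t 17.2 tcp [0.5751 0.0615 0.1801] psi 115.67 tilt 0.04 q [-0.069  0.123  1.864 -0.     1.155 -2.087] F [-0.02 -0.86 -1.33] T [-0.012 -0.014  0.019] op 0.331
travel [ 0.0081 -0.      0.0001] dr [-0.004  -0.0006  0.0001]
[[0.0143, -0.0001, -0.0171], [0.0045, -0.0001, -0.0143], [-0.01, -0.0001, -0.0143], [-0.022, -0.0001, -0.0143], [-0.0327, -0.0002, -0.0145], [-0.042, -0.0002, -0.0148], [-0.0477, -0.0002, -0.0136]]
```

View pics/s12.png

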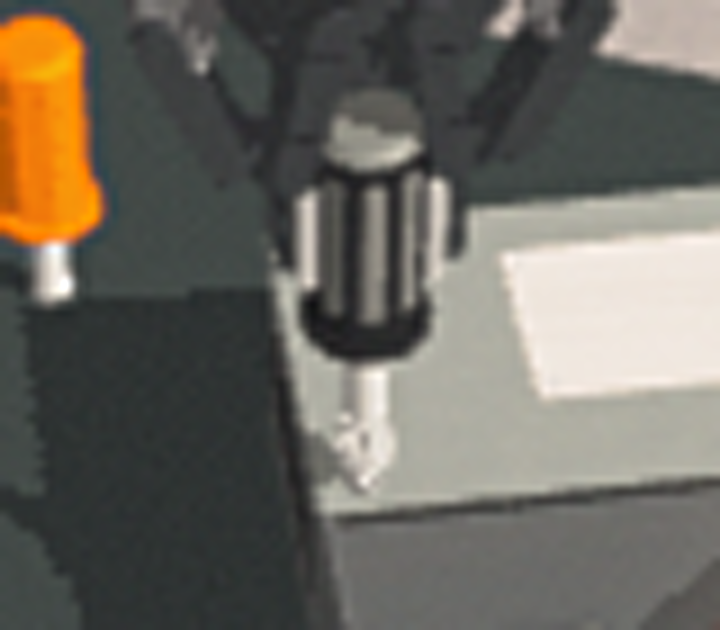

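The handle's offset flipped sign when the tool turned, so it is a camera bias and not a shift in the grip. The driver axis is therefore the TCP, and the screw is at about (0.5743, 0.0611). Correcting and lowering.

Call:
play_rows(claw=[255, 255, 255, 255, 255], travel=[[0.001, 0.0001, -0.0009], [0.005, 0.0001, -0.0009], [0.008, 0.0001, -0.0009], [0.0095, 0.0001, -0.0009], [0.0095, 0.0001, -0.0009]], dr=[[-0.004, 0, 0], [-0.004, 0, 0], [-0.004, 0, 0], [-0.004, 0, 0], [-0.004, 0, 0]])

```text
time: 17.8
eef_pos: [0.574, 0.0611, 0.1702]
tcp_rot: [-0.159, 0.689, 0.159, 0.689]
contact_force: [-0.8, 1.1, -2.5]
opening: 0.334
```

Call:
play_rows(claw=[255, 255, 255], travel=[[0.001, 0, 0], [0.0015, 0, 0], [0.0015, 0, 0]], dr=[[0, 0, 0], [0, 0, 0], [0, 0, 0]])

```text
time: 18.1
eef_pos: [0.5739, 0.0612, 0.1692]
tcp_rot: [-0.159, 0.69, 0.159, 0.688]
contact_force: [-1.8, -0.0, 0.5]
opening: 0.338
```

```bash
python3 - <<'E'
from h import *
info(); to((.5742,.0612,.169),115.9)
E
```

```text
t 18.1 tcp [0.5739 0.0612 0.1692] psi 115.97 tilt 0.09 q [-0.069  0.133  1.875 -0.     1.136 -2.093] F [-1.83 -0.03  0.49] T [0.028 0.429 0.014] op 0.338
travel [ 0.0002 -0.0001  0.0002] dr [ 0.0012 -0.0016 -0.0004]
```

Contact came at z≈0.1694 against 0.1706 before, so the screw has sunk about 1.1 mm (half a turn). Pressing, then stroke 2.

Call:
play_rows(claw=[255, 255, 255, 255, 255], travel=[[0.002, 0.0002, -0.0004], [0.004, 0.0004, -0.0009], [0.0055, 0.0004, -0.0009], [0.006, 0.0004, -0.0009], [0.006, 0.0004, -0.0009]], dr=[[0, 0, 0], [0, 0, 0], [0, 0, 0], [0, 0, 0], [0, 0, 0]])

```text
time: 18.6
eef_pos: [0.5741, 0.0612, 0.1674]
tcp_rot: [-0.159, 0.689, 0.159, 0.689]
contact_force: [-5.4, 0.3, 14.6]
opening: 0.331
```

```bash
python3 - <<'E'
from h import *
info()
E
```

```text
t 18.6 tcp [0.5741 0.0612 0.1674] psi 115.98 tilt 0.07 q [-0.069  0.134  1.877 -0.     1.129 -2.093] F [-5.44  0.33 14.62] T [0.177 1.303 0.03 ] op 0.331
```

Call:
play_rows(claw=[255, 255, 255, 255, 255, 255, 255, 255, 255, 255, 255, 255], travel=[[0.0048, 0.0004, -0.0009], [0.005, 0.0004, -0.0009], [0.0052, 0.0004, -0.0009], [0.0053, 0.0004, -0.0009], [0.0053, 0.0004, -0.0009], [0.0054, 0.0004, -0.0009], [0.0054, 0.0004, -0.0009], [0.0055, 0.0004, -0.0009], [0.0055, 0.0004, -0.0009], [0.0056, 0.0004, -0.0009], [0.0056, 0.0004, -0.0009], [0.0057, 0.0004, -0.0009]], dr=[[0.05, 0, 0], [0.19, 0, 0], [0.33, 0, 0], [0.47, 0, 0], [0.61, 0, 0], [0.75, 0, 0], [0.89, 0, 0], [1.03, 0, 0], [1.17, 0, 0], [1.31, 0, 0], [1.45, 0, 0], [1.59, 0, 0]])

```text
time: 19.8
eef_pos: [0.5742, 0.0615, 0.1666]
tcp_rot: [0.383, 0.594, -0.382, 0.596]
contact_force: [-6.2, 1.2, 16.5]
opening: 0.334
```

```bash
python3 - <<'E'
from h import *
info(); to((.574,.0612,.167),-79)
E
```

```text
t 19.8 tcp [0.5742 0.0615 0.1666] psi 24.59 tilt 0.19 q [-0.069  0.134  1.879 -0.     1.126 -0.498] F [-6.16  1.16 16.48] T [0.191 1.591 0.091] op 0.334
travel [-0.0004 -0.0003  0.0002] dr [ 1.808e+00 -1.400e-03 -3.500e-03]
```

Call:
play_rows(claw=[255, 255, 255, 255, 255, 255, 255, 255, 255, 255, 255, 255, 255, 255], travel=[[0.005, -0.0011, -0.0005], [0.005, -0.0011, -0.0005], [0.0051, -0.0011, -0.0005], [0.0051, -0.0011, -0.0005], [0.0052, -0.0011, -0.0005], [0.0052, -0.0011, -0.0005], [0.0053, -0.0011, -0.0005], [0.0053, -0.0011, -0.0005], [0.0054, -0.0011, -0.0005], [0.0054, -0.0011, -0.0005], [0.0055, -0.0011, -0.0005], [0.0055, -0.0011, -0.0005], [0.0056, -0.0011, -0.0005], [0.0056, -0.0011, -0.0005]], dr=[[0.14, 0, 0], [0.28, 0, 0], [0.42, 0, 0], [0.56, 0, 0], [0.7, 0, 0], [0.84, 0, 0], [0.98, 0, 0], [1.12, 0, 0], [1.26, 0, 0], [1.4, 0, 0], [1.54, 0, 0], [1.68, 0, 0], [1.81, 0, 0], [1.81, 0, 0]])

```text
time: 21.2
eef_pos: [0.5747, 0.0614, 0.166]
tcp_rot: [0.707, 0.066, -0.701, 0.067]
contact_force: [-5.6, -0.1, 15.5]
opening: 0.334
```

```bash
python3 - <<'E'
from h import *
info()
c=cam('scene'); save(c,'s13.png',(222,144,302,214),9)
E
```

```text
t 21.2 tcp [0.5747 0.0614 0.166 ] psi -79.22 tilt 0.44 q [-0.069  0.133  1.881 -0.     1.12   1.314] F [-5.55 -0.12 15.5 ] T [0.019 1.264 0.037] op 0.334
```

View pics/s13.png

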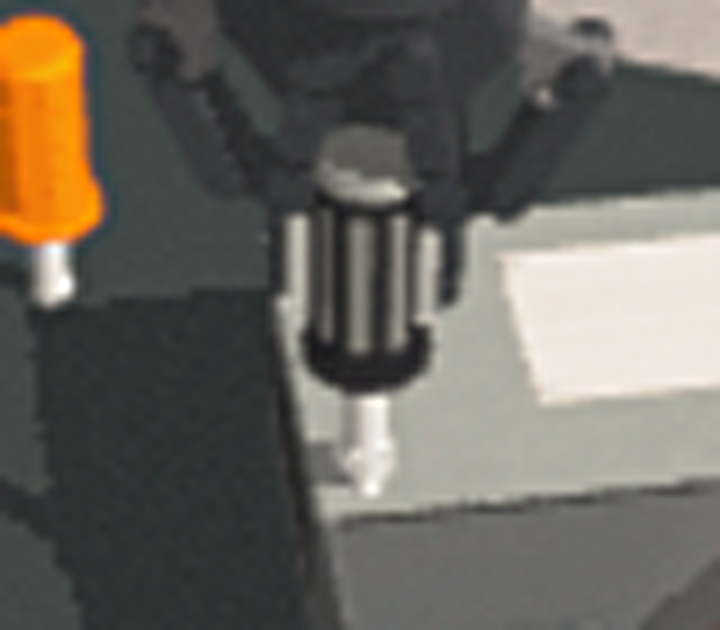

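Stroke 2 is done: ψ went 116°→-79°, 375.7° in total over both strokes, and z is 1.0 mm lower than at the end of stroke 1 under a like push. Now I lift off and look at the screw on the way back.

Call:
play_rows(claw=[255, 255, 255, 255, 255, 255], travel=[[-0.004, 0, 0], [-0.012, 0, 0], [-0.025, 0, 0], [-0.04, 0, 0], [-0.04, 0, 0], [-0.04, 0, 0]], dr=[[0, 0, 0], [0, 0, 0], [0, 0, 0], [0, 0, 0], [0, 0, 0], [0, 0, 0]])

```text
time: 21.85
eef_pos: [0.5748, 0.0614, 0.2066]
tcp_rot: [0.707, 0.066, -0.701, 0.068]
contact_force: [-0.5, -0.3, -1.6]
opening: 0.336
```

```bash
python3 - <<'E'
from h import *
info(); to((.599,.006,.206),24.6)
E
```

```text
t 21.85 tcp [0.5748 0.0614 0.2066] psi -79.12 tilt 0.51 q [-0.069  0.091  1.848 -0.     1.193  1.312] F [-0.54 -0.33 -1.59] T [-0.034  0.02   0.051] op 0.336
travel [ 0.0008  0.059  -0.0133] dr [-1.8103 -0.0038 -0.0095]
```

Call:
play_rows(claw=[255, 255, 255, 255, 255, 255, 255, 255, 255, 255, 255, 255, 255, 255, 255], travel=[[0, 0.006, -0.001], [0, 0.012, -0.002], [0, 0.018, -0.004], [0, 0.024, -0.006], [0, 0.03, -0.008], [0, 0.036, -0.01], [0, 0.042, -0.012], [0, 0.048, -0.013], [0, 0.054, -0.013], [0, 0.059, -0.013], [0, 0.059, -0.013], [0, 0.059, -0.013], [0, 0.059, -0.013], [0, 0.059, -0.013], [0, 0.059, -0.013]], dr=[[-0.14, 0, 0], [-0.28, 0, 0], [-0.42, 0, 0], [-0.56, 0, 0], [-0.7, 0, 0], [-0.84, 0, 0], [-0.98, 0, 0], [-1.12, 0, 0], [-1.26, 0, 0], [-1.4, 0, 0], [-1.54, 0, 0], [-1.68, -0.004, -0.009], [-1.81, -0.004, -0.009], [-1.81, -0.004, -0.009], [-1.81, -0.004, -0.009]])

```text
time: 23.35
eef_pos: [0.5983, 0.006, 0.206]
tcp_rot: [0.383, 0.595, -0.383, 0.594]
contact_force: [-0.0, -0.6, -1.8]
opening: 0.338
```

```bash
python3 - <<'E'
from h import *
st=info(); c=cam('wrist'); save(c,'w14.png',s=1.5)
u,v=proj(c,(.575,.061,.109)); print(u,v); u,v=int(u),int(v); save(c,'w14z.png',(u-30,v-30,u+30,v+30),10)
P=cloud(c); q=P[v-4:v+5,u-4:u+5,2]; print('head z',np.median(q))
to((.5,-.2115,.205),24.6)
import pickle; pickle.dump(c,open('w14.pkl','wb'))
E
```

```text
t 23.35 tcp [0.5983 0.006  0.206 ] psi 24.42 tilt 0.05 q [-0.159  0.142  1.794 -0.     1.207 -0.585] F [-0.04 -0.62 -1.82] T [-0.023 -0.034 -0.059] op 0.338
256.7486216535727 117.50787796044122
head z 0.10566676433119104
travel [ 0.0013 -0.1796  0.1573] dr [-0.0026 -0.0001  0.0006]
```

View pics/w14.png

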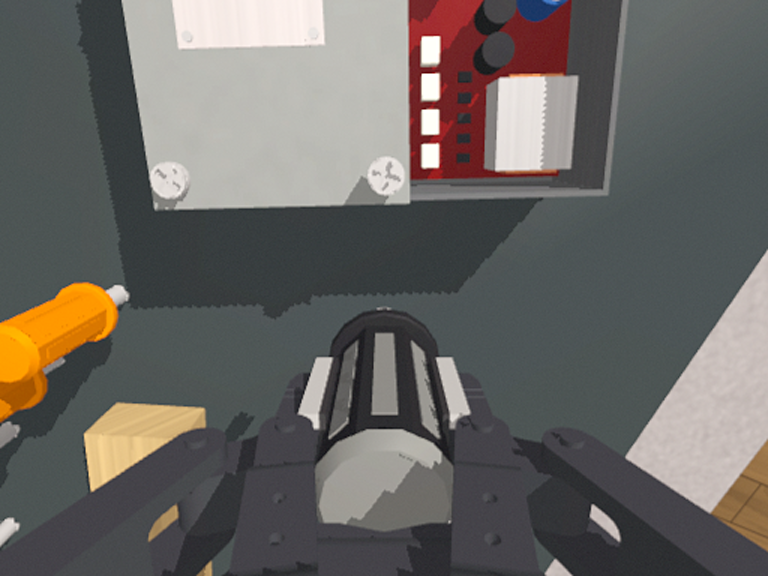

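View pics/w14z.png

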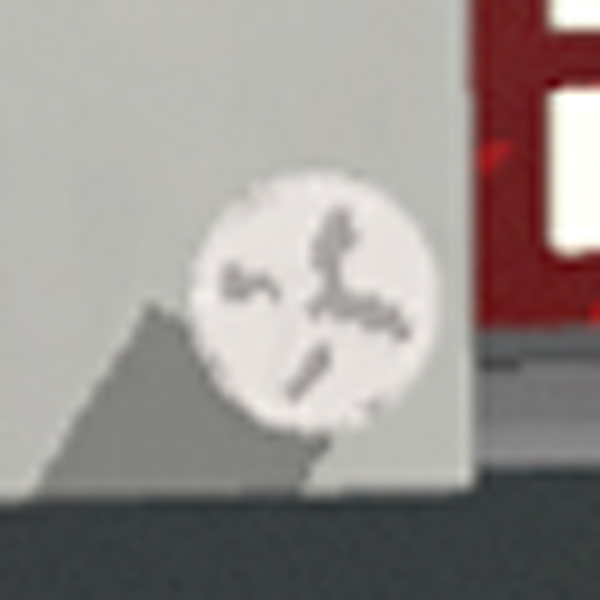

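The recess now stands about 14° clockwise of the tool axes, as expected (10.8° against 24.4°), with the head still proud at about (386,175). Now to the stand.

Call:
play_rows(claw=[255, 255, 255, 255, 255, 255, 255, 255, 255, 255, 255], travel=[[0, -0.02, 0.0175], [0, -0.04, 0.035], [0, -0.06, 0.0525], [0, -0.08, 0.07], [0, -0.1, 0.0875], [0, -0.12, 0.105], [0, -0.14, 0.1225], [0, -0.16, 0.14], [0, -0.18, 0.1573], [0, -0.18, 0.1573], [0, -0.18, 0.1573]], dr=[[0, 0, 0], [0, 0, 0], [0, 0, 0], [0, 0, 0], [0, 0, 0], [0, 0, 0], [0, 0, 0], [0, 0, 0], [0, 0, 0], [0, 0, 0], [0, 0, 0]])

```text
time: 24.5
eef_pos: [0.4994, -0.2119, 0.2063]
tcp_rot: [0.384, 0.594, -0.384, 0.594]
contact_force: [0.4, -0.1, -1.6]
opening: 0.337
```

```bash
python3 - <<'E'
from h import *
st=info(); c=cam('wrist'); save(c,'w15.png',s=1.5)
s=cam('scene');u,v=proj(s,(.499,-.2118,.09)); u,v=int(u),int(v); save(s,'s15.png',(u-40,v-40,u+40,v+30),9)
to((.4994,-.2119,.112),24.6)
E
```

```text
t 24.5 tcp [ 0.4994 -0.2119  0.2063] psi 24.3 tilt 0.03 q [-0.588  0.017  1.927  0.     1.199 -1.013] F [ 0.36 -0.09 -1.63] T [ 0.036  0.011 -0.023] op 0.337
travel [ 0.0942 -0.0006  0.0006] dr [-0.0029 -0.0005  0.0005]
```

View pics/s15.png

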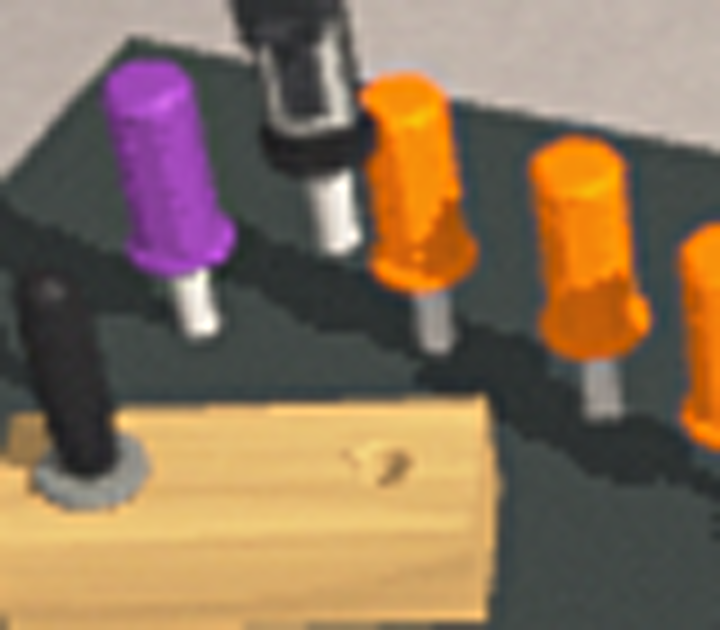

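View pics/w15.png

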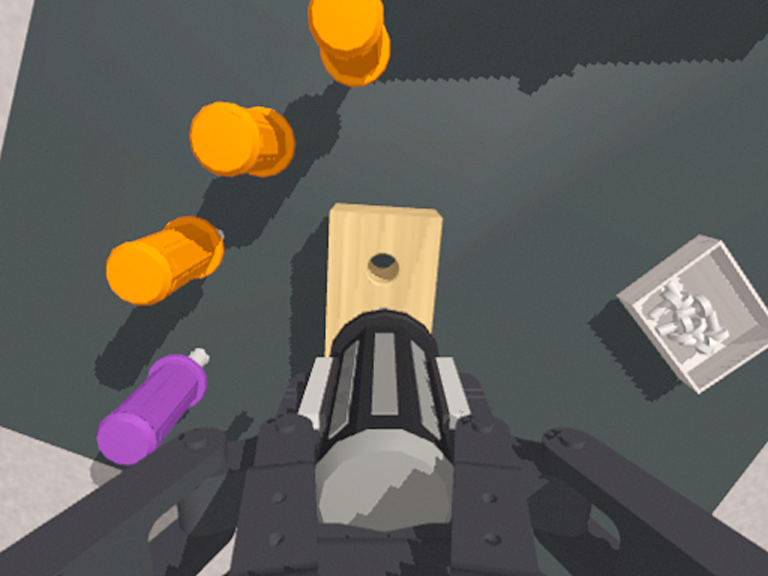

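```bash
python3 - <<'E'
from h import *
c=cam('wrist'); print(plane(c,383/1.5,267/1.5,.045), proj(c,(.4994,-.2119,.045)))
hs=cv2.cvtColor(c['img'],cv2.COLOR_RGB2HSV)[165:192,240:272]; m=(cv2.inRange(hs,(8,60,150),(32,255,255))==0).astype(np.uint8)
n,l,s,ce=cv2.connectedComponentsWithStats(m); print(s.tolist(),ce+[240,165])
E
```

```text
[ 0.50020944 -0.21089837  0.045     ] (np.float64(254.13398780290117), np.float64(178.58559186317532))
[[0, 0, 32, 27, 657], [5, 5, 20, 17, 207]] [[255.65144597 178.36073059]
 [255.01932367 176.85507246]]
```

The hole centre at wrist pixel (383,267) works out to (0.500, -0.211), within 1 mm of the driver axis (the clearance is 3.5 mm). Lowering.

Call:
play_rows(claw=[255, 255, 255, 255, 255, 255, 255, 255, 255], travel=[[0.03, 0, 0], [0.06, 0, 0], [0.085, 0, 0], [0.1, 0, 0], [0.112, 0, 0], [0.124, 0, 0], [0.134, 0, 0], [0.136, 0, 0], [0.136, 0, 0]], dr=[[0, 0, 0], [0, 0, 0], [0, 0, 0], [0, 0, 0], [0, 0, 0], [0, 0, 0], [0, 0, 0], [0, 0, 0], [0, 0, 0]])

```text
time: 25.55
eef_pos: [0.4998, -0.211, 0.0702]
tcp_rot: [0.383, 0.595, -0.383, 0.594]
contact_force: [0.4, -0.5, -2.2]
opening: 0.334
```

Call:
play_rows(claw=[255, 255, 255, 255], travel=[[0.002, 0, 0], [0.0035, 0, 0], [0.005, 0, 0], [0.005, 0, 0]], dr=[[0, 0, 0], [0, 0, 0], [0, 0, 0], [0, 0, 0]])

```text
time: 25.95
eef_pos: [0.4999, -0.211, 0.0653]
tcp_rot: [0.383, 0.595, -0.383, 0.594]
contact_force: [-0.0, 0.4, -2.2]
opening: 0.336
```

```bash
python3 - <<'E'
from h import *
st=info(); 
s=cam('scene');u,v=proj(s,(.499,-.2118,.09)); u,v=int(u),int(v); save(s,'s16.png',(u-40,v-40,u+40,v+30),9)
E
```

```text
t 25.95 tcp [ 0.4999 -0.211   0.0653] psi 24.47 tilt 0.02 q [-0.586  0.199  2.015 -0.     0.928 -1.013] F [-0.04  0.38 -2.2 ] T [ 0.001  0.027 -0.03 ] op 0.336
```

View pics/s16.png

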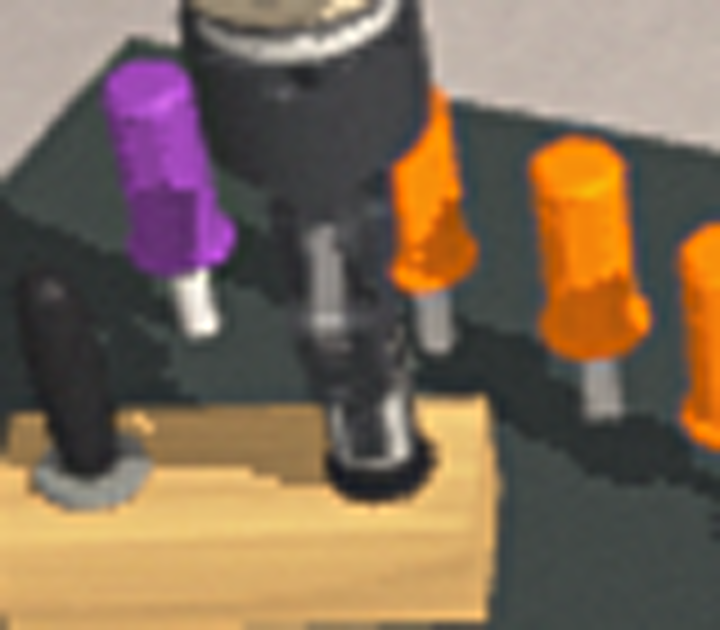

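It is in the hole and almost down. I feel for the collar's contact.

Call:
play_rows(claw=[255, 255, 255], travel=[[0.001, 0, 0], [0.001, 0, 0], [0.001, 0, 0]], dr=[[0, 0, 0], [0, 0, 0], [0, 0, 0]])

```text
time: 26.3
eef_pos: [0.4999, -0.2111, 0.0653]
tcp_rot: [0.383, 0.595, -0.383, 0.594]
contact_force: [-4.6, 2.2, 5.8]
opening: 0.336
```

Call:
play_rows(claw=[255, 255, 255], travel=[[0.001, 0, 0], [0.001, 0, 0], [0.001, 0, 0]], dr=[[0, 0, 0], [0, 0, 0], [0, 0, 0]])

```text
time: 26.6
eef_pos: [0.5, -0.2111, 0.0653]
tcp_rot: [0.382, 0.595, -0.383, 0.594]
contact_force: [-4.0, 2.5, 6.9]
opening: 0.336
```

The collar rests on the stand at TCP z 0.0653, the same height as at pick-up. Releasing.

Call:
play_rows(claw=[200, 150, 100, 50, 0, 0, 0, 0], travel=[[0, 0, 0], [0, 0, 0], [0, 0, 0], [0, 0, 0], [0, 0, 0], [0, 0, 0], [0, 0, 0], [0, 0, 0]], dr=[[0, 0, 0], [0, 0, 0], [0, 0, 0], [0, 0, 0], [0, 0, 0], [0, 0, 0], [0, 0, 0], [0, 0, 0]], force=20)

```text
time: 27.4
eef_pos: [0.5, -0.2111, 0.0653]
tcp_rot: [0.382, 0.595, -0.383, 0.594]
contact_force: [-0.3, -0.7, -0.3]
opening: 1.002
```

```bash
python3 - <<'E'
from h import *
st=info(); c=cam('wrist'); save(c,'w17.png',s=1.5)
E
```

```text
t 27.4 tcp [ 0.5    -0.2111  0.0653] psi 24.48 tilt 0.08 q [-5.860e-01  2.000e-01  2.014e+00 -1.000e-03  9.290e-01 -1.013e+00] F [-0.26 -0.75 -0.29] T [-0.012  0.036 -0.003] op 1.002
```

View pics/w17.png

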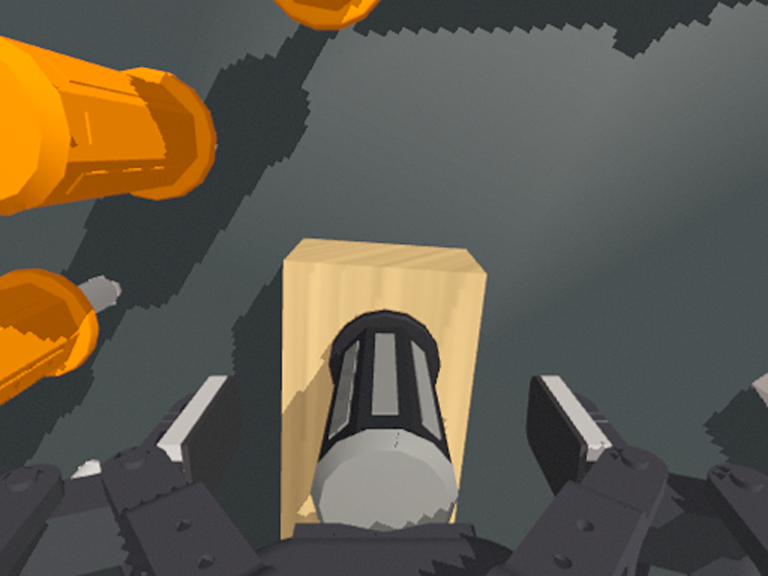

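The driver stands free and upright, with the pads clear on both sides. I raise the arm.

Call:
play_rows(claw=[0, 0, 0, 0, 0, 0, 0, 0, 0], travel=[[-0.01, 0, 0], [-0.03, 0, 0], [-0.06, 0, 0], [-0.09, 0, 0], [-0.12, 0, 0], [-0.15, 0, 0], [-0.18, 0, 0], [-0.18, 0, 0], [-0.18, 0, 0]], dr=[[0, 0, 0], [0, 0, 0], [0, 0, 0], [0, 0, 0], [0, 0, 0], [0, 0, 0], [0, 0, 0], [0, 0, 0], [0, 0, 0]])

```text
time: 28.35
eef_pos: [0.5005, -0.2113, 0.2466]
tcp_rot: [0.382, 0.594, -0.383, 0.595]
contact_force: [0.5, 1.0, -0.3]
opening: 0.998
```

```bash
python3 - <<'E'
from h import *
st=info(); c=cam('wrist'); save(c,'w18.png',s=1.5)
s=cam('scene'); save(s,'s18.png',s=1.5); save(s,'s18z.png',(240,155,345,255),6)
P=cloud(s).reshape(-1,3)
for a in [(.575,.061)]:
    d=P[(np.hypot(P[:,0]-a[0],P[:,1]-a[1])<.03)&(P[:,2]>.0955)]; print(len(d),d.mean(0),d[:,2].max())
    d=P[(np.hypot(P[:,0]-.575,P[:,1]-.061)<.03)&(P[:,2]>.104)&(P[:,2]<.118)];print(len(d),d.mean(0))
E
```

```text
t 28.35 tcp [ 0.5005 -0.2113  0.2466] psi 24.49 tilt 0.07 q [-5.860e-01 -1.800e-02  1.885e+00 -1.000e-03  1.273e+00 -1.013e+00] F [ 0.54  1.04 -0.25] T [0.036 0.015 0.003] op 0.998
35 [0.57671551 0.06129773 0.10818138] 0.11306765434164967
34 [0.57673868 0.06105569 0.10832392]
```

View pics/w18.png

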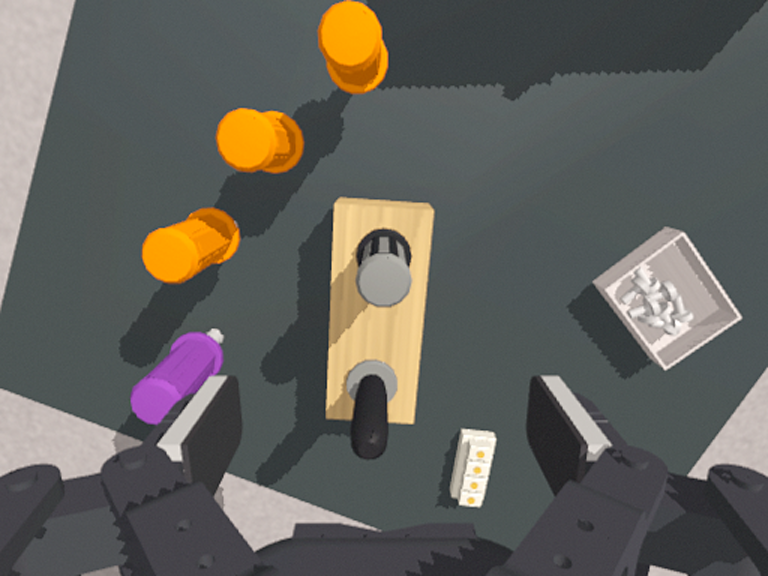

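View pics/s18.png

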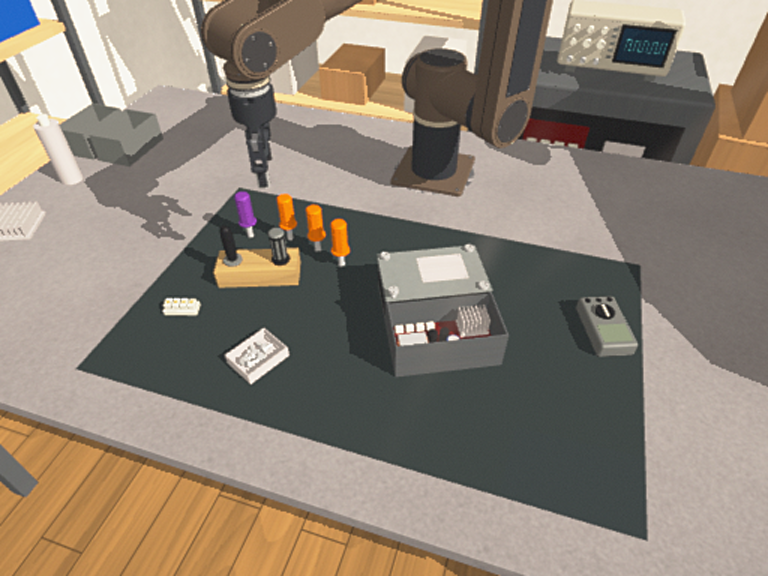

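View pics/s18z.png

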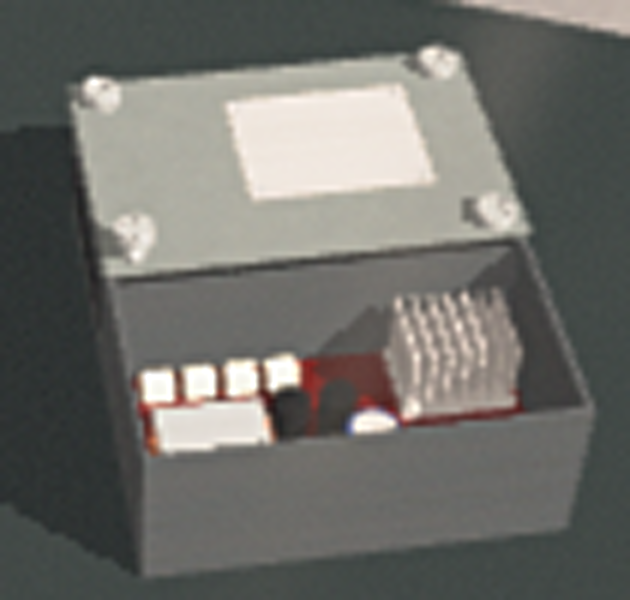

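```bash
python3 -c "
from plant import ctrl
print(ctrl.sign_off())"
```

```text
the job is handed in; nothing more can be done
None
```

The screw has cut its first thread, about 1.04 turns by the wrist angle, and still stands proud. The driver is back upright in its stand, and the job was handed in at about 28.5 s.

**What I did:** I took the black grey-capped driver from the stand and seated it in the proud screw. I turned it clockwise in two strokes, 180.5° and 195°, lifting out and turning the driver back half a turn between them because the wrist cannot make a full turn. The push was about 17–19 N at every reading, so the cover should not have bowed. I then put the driver back in the same hole and let go.

**Checks that agreed:**
- **Sinking:** the bit met the screw about 1.2 mm lower after the first stroke. Under the same push the tool was another 1.0 mm lower after the second. Depth readings show the head about 1.5 mm lower overall, which is rough because they scatter by a few mm.
- **Recess angle:** after the last stroke it matched the wrist's final angle, and the bit never jumped up as it would in camming out.
- **Driver:** its collar came to rest at the same height as at pick-up (0.0653 m against 0.0652 m).
- **Other things:** the spare driver, tray, terminal block, multimeter and coloured look-alikes look unmoved in the last pictures.

**Checks that did not agree:**
- **Side force:** 5–7 N stayed on the bit while pressing, and the tool tilted up to 0.5°. Re-centring did not remove it.
- **Wrist camera:** its positions were off by about 0.7 mm. I found this when the apparent offset flipped as the tool turned, and corrected for it before the second stroke.

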